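# Hook the lime tray onto the stall's slat panel and fill it

### The job

Hang the steel two-dimple tray on the slat panel: raise its front edge to tilt its hook into the groove above the roller catch, let go so that it rests on the roller with its front still raised, then press the front down until it clicks home, level and flat against the panel. Then set the two loose limes in the tray's two dimples, one in each, and leave the garlic bulb and the small jar where they stand.

Things in the scene. Friction and masses are not known exactly. Their poses are not given: they have to be found in the camera images.
- panel: Low upright slat panel, fixed: grey board, 300 wide, 190 high, 30 thick. Origin at table height under the middle of its front face; z up, y along its width, front looks along own -x. A level groove runs across the face 140 above the table. In front of its foot, in the middle, stands a dark catch block 80 wide, 60 high, reaching 22 out from the face.
- groove (a point): Middle of the groove's lower front edge, 140 above the table; axes as the panel's. The slot in the face is 16 high with a flat floor 24 deep. Above it an aluminium slat only 4 thick (16 to 48 above this point), behind it a cavity (own x 4 to 24) open at the top.
- catch (a joint): Spring roller catch: how far (m) it is pushed down, 0 free to 0.009; 3.2 N plus 0.15 N per mm. Steel roller 8 diameter, 64 long along the panel's y; free centre 13.5 before the face, 75 above the table. The let-go tray rests its rear bead against the roller, front raised about 0.2 rad; about 1 to 4 N down on the tab (tab drops about 25) snaps the bead in behind it.
- tray: Loose steel tray, 0.25 kg, 120 deep (x), 170 wide (y). Origin at table level under its middle, z up; front along own -x, hook along +x. Floor top at z=17, low rims to 29, bead feet 8 thick under front and rear edges. Back plate: rear face x=60, top z=73. Home: axes parallel to the panel's (front 0.03 rad low), origin 60 before the panel's face and 71 above the table.
- tab (a point): Middle of the top edge of the tray's upright front tab, to be pinched and pressed: a plate 6 thick (tray x -60 to -54), 60 wide, top at z=65, standing 48 above the tray's floor; axes as the tray's. The tab lies at tray x=-57.
- lip (a point): Middle of the top of the hook's lip, tray x=68, z=92; axes as the tray's. Hook, 150 wide: flange 4 thick (z 69 to 73) back from x=60 to 70, then lip 4 thick (x 66 to 70) up to z=92. Being 23 high it passes the slot only with the tray's front raised 0.5 to 0.8 rad; home, the flange lies on the groove's floor and the lip stands behind the slat.
- foot (a point): Axis of the tray's rear bead foot (8 diameter, 164 long along y), at tray x=55, z=4: the part that snaps over the roller.
- dimple0 (a point): Where a lime's centre is when it lies in the dimple on the tray's +y side (tray x=-5, y=42, z=34.5). The dimple is a round hole 33 wide in the 8 thick floor; a lime sinks about 6.
- dimple1 (a point): The same for the dimple on the tray's -y side (tray x=-5, y=-42, z=34.5).
- lime0_center (a point): Centre of one lime: a plain dark green ball 48 in diameter, 0.07 kg, lying loose on the table; its axes mean nothing.
- lime1_center (a point): Centre of the other lime, alike; either lime may go in either dimple.
- garlic: Garlic bulb, 62 wide, 60 high, a bystander among the limes; origin under its middle.
- spice_jar: Small amber jar with a black lid, 46 wide, 60 high, a bystander among the limes; origin under its middle.
Not all that is in view belongs to the job. What is shaped like the tray but black is not meant. Leave any yellow look-alike of the part that bears lime1_center alone.

How it is judged (in metres and radians):
On the way, in this order (a step that is already met when the one before it is completed fails the run):
1. the tray hangs let go: its hook is in the groove, its rear bead on the roller, its front still raised (x of lip in the frame of groove between 0.003 and 0.024 m and z of lip in the frame of groove between 0.01 and 0.04 m and y of lip in the frame of groove between -0.05 and 0.05 m and contact force between each of the fingers, the arm and tray below 0.05 N and angle between the z axis of tray and the z axis of panel, either way round between 0.11 and 0.35 rad), for 0.3 s.
2. the tray has been pressed home: level, hook fully seated, bead behind the roller, no lime in it yet (x of lip in the frame of groove between 0.003 and 0.024 m and z of lip in the frame of groove between 0.01 and 0.04 m and y of lip in the frame of groove between -0.05 and 0.05 m and z of lip in the frame of groove above 0.017 m and angle between the z axis of tray and the z axis of panel, either way round below 0.07 rad and angle between the x axis of tray and the x axis of panel, either way round below 0.08 rad and x of foot in the frame of groove above -0.0095 m and distance between each of lime0_center, lime1_center and dimple0 above 0.05 m and distance between each of lime0_center, lime1_center and dimple1 above 0.05 m), for 0.2 s.
At the end, for the whole second after the job is handed in: The tray hangs home: lip behind the slat, within 50 mm of the panel's middle, level within 0.07 rad, square within 0.08 rad, rear bead snapped in behind the roller, still and let go; each lime's centre is within 8 mm of a dimple's resting point, one in each (x of lip in the frame of groove between 0.003 and 0.024 m and z of lip in the frame of groove between 0.01 and 0.04 m and y of lip in the frame of groove between -0.05 and 0.05 m and z of lip in the frame of groove above 0.017 m and angle between the z axis of tray and the z axis of panel, either way round below 0.07 rad and angle between the x axis of tray and the x axis of panel, either way round below 0.08 rad and x of foot in the frame of groove above -0.0095 m and contact force between each of the fingers, the arm and tray below 0.05 N and ((horizontal distance between lime0_center and dimple0 below 0.008 m and distance between lime0_center and dimple0 below 0.008 m) or (horizontal distance between lime0_center and dimple1 below 0.008 m and distance between lime0_center and dimple1 below 0.008 m)) and ((horizontal distance between lime1_center and dimple0 below 0.008 m and distance between lime1_center and dimple0 below 0.008 m) or (horizontal distance between lime1_center and dimple1 below 0.008 m and distance between lime1_center and dimple1 below 0.008 m)) and linear speed of tray below 0.02 m/s); the robot touches nothing.
It fails at once if the garlic bulb or the small jar is moved more than 40 mm (distance of any of garlic, spice_jar from where it was at the start of the episode above 0.04 m).
It also fails if it takes over 72 s, if anything falls off the work surface, if the arm or the gripper's body presses on something with over 40 N, if the wrist force passes 120 N, or if a joint passes its speed limit or range.

### The arm

A 6-joint arm with a two-finger parallel gripper is mounted at the origin on the work surface. World frame = base frame: x ahead of the robot, y to its left, z up, the work surface at z = 0. Lengths are in m, angles in degrees, forces in N, time in s.
With the tool pointing down it reaches from about 0.375 to 0.9 m from the base axis. Payload 3.1 kg.
Tool frame: the origin (TCP) lies at the very end of the fingers, on their centre line; the grasp point (between the pads) lies 19 mm behind it; x points along the fingers, z is the direction in which the jaws open and shut, and the axes are right-handed (so a half turn about x gives the same grasp; the last joint's range is limited). The gripper opens to 87 mm and grips with 3 to 60 N. Pads are 19 mm wide; open, the fingers measure 117 mm over their backs; the gripper's body (75 mm by 190 mm) begins 51 mm behind the grasp point.
Start: joints at [-74.284, 30.224, 82.088, -0, 67.689, -10.227], TCP at [0.273, -0.562, 0.2] pointing down, gripper open.
Joint ranges: [-176.69, 176.69], [-43.24, 126.21], [12.49, 139.97], [-82, 262], [0, 151.66], [-163.58, 163.58]. Speed limits (degrees/s): [159.86, 159.86, 180, 180, 180, 180].

### API

Orientations are given as a 3x3 rotation matrix whose columns are the frame's x, y, z axes.
In Python, from rig import bot gives the robot as it stands.
- The arm moves only by the tool send_rows, never from a script. Its arguments are lists of equal length, an entry for each row: "fingers": the opening, from 0 (shut) to 1 (fully open); "dp": the shift along the world's x, y, z in mm, a list of three; "turn": the turn, a rotation vector about the world's x, y, z in rad, a list of three. In form: {"fingers": [fingers, ...], "dp": [[tx, ty, tz], ...], "turn": [[rx, ry, rz], ...]}. A call has 1 to 10 rows; each row is the pose to reach, as a shift and turn from the pose measured when the call began; what a row does not reach only later rows make up. A row lasts 1/12 s, in which the tool goes at most 41.7 mm and 7.16 degrees, less where a joint would pass 70% of its speed; a pose out of reach is approached as far as the arm can. A call with a gripper value outside its range is refused whole. The fingers move at their own pace and stop on an object; the grip force is fixed at half the most. Time passes only in rows, so rows that repeat a pose let the fingers close. It gives the time, the measured TCP pose, the force and the opening at its end, in the units of the state.
- bot.read_state(): the state, without advancing time (a new reading comes with each control period).
- bot.capture(name): name is "scene" or "top" or "wrist"; returns a dict with "img" (400x640x3 uint8, blue, green, red), "z_map" (400x640 float32, m along the optical axis (not along the pixel's ray), 0 where there is no reading), "mtx" (3x3 intrinsics, pixels), "k1" (the pictures are not rectified: a ray, as slopes to the right and down, at radius r is drawn at 1 + k1 r^2 times it, then the intrinsics apply), "origin" and "orientation" of the camera in the world; the wrist camera has in their place "hand_eye" (4x4, takes a point from camera to tool coordinates, whose origin is the TCP and whose axes are the tool frame's). Camera axes: x right, y up, looking along -z (the intrinsics and any distortion apply to the point x, -y, -z); pixel columns grow to the right and rows downward; lengths in m; the calibration is good to about 2 mm. A picture is of the moment at which its call begins: read the wrist's pose just before it.
- bot.hand_in(): hands the job in, once; it reports no verdict.
The state is a dict: "time_s": time; "joint_positions": joint angles; "qvel": joint speeds; "tau": joint torques, N m; "position": TCP position; "tcp_rot": TCP orientation; "force": force on the tool from outside, world axes, zero at the start; "moment": the same for the moment, N m; "opening": opening from 0.0 (shut) to 1.0 (fully open).
Only numpy, scipy, OpenCV 4.12 (cv2) and the standard library are available. Lean on these libraries where they do the work, as an engineer would, in place of code of your own. Each camera call takes 0.05 s, during which the arm holds its last target.

## Working session

There is one attempt and no reset: what is moved stays moved. The work goes in short steps, Python scripts to look and compute and a tool call to move; the robot and the scene stay as the last step left them, time stands still between calls to the robot, and variables do not carry over. Pictures are saved under pics/ and viewed, and the job is handed in when it is done.

Besides the shell and the picture viewer there is one more tool, called after "Call:" as name(argument=value, ...) on one line, values as JSON. send_rows: Moves the arm, as the interface text tells. Its arguments: {"type":"object","properties":{"fingers":{"type":"array","items":{"type":"number"}},"dp":{"type":"array","items":{"type":"array","items":{"type":"number"}}},"turn":{"type":"array","items":{"type":"array","items":{"type":"number"}}}},"required":["fingers","dp","turn"]}

```bash
mkdir -p pics; ls; cat > h.py <<'E'
import numpy as np, cv2
from rig import bot
def snap(n,fn=None):
    s=bot.read_state(); c=bot.capture(n)
    if n=='wrist':
        T=np.eye(4);T[:3,:3]=np.array(s['tcp_rot']);T[:3,3]=s['position']
        M=T@np.array(c['hand_eye']); c['origin']=M[:3,3]; c['orientation']=M[:3,:3]
    c['origin']=np.array(c['origin']);c['orientation']=np.array(c['orientation']);c['mtx']=np.array(c['mtx'])
    if fn: cv2.imwrite('pics/'+fn+'.png',c['img'])
    return c
def slopes(c,uv):
    uv=np.asarray(uv,float).reshape(-1,1,2)
    d=np.array([c['k1'],0,0,0,0],float)
    return cv2.undistortPointsIter(uv,c['mtx'],d,None,None,(3,100,1e-10)).reshape(-1,2)
def rays(c,uv):
    s=slopes(c,uv); v=np.c_[s[:,0],-s[:,1],-np.ones(len(s))]
    return v@c['orientation'].T
def onplane(c,uv,z):
    d=rays(c,uv); t=(z-c['origin'][2])/d[:,2]
    return c['origin']+d*t[:,None]
def pts(c,uv):
    uv=np.asarray(uv,int).reshape(-1,2); z=c['z_map'][uv[:,1],uv[:,0]]
    return c['origin']+rays(c,uv)*z[:,None]
def proj(c,P):
    q=(np.asarray(P,float).reshape(-1,3)-c['origin'])@c['orientation']
    s=np.c_[q[:,0],-q[:,1]]/(-q[:,2:]); r2=(s**2).sum(1,keepdims=True)
    s=s*(1+c['k1']*r2); return np.c_[s,np.ones(len(s))]@c['mtx'].T
E
python3 - <<'E'
from h import *
for n in('scene','top','wrist'):
    c=snap(n,n+'0'); print(n,c['origin'],c['orientation'].round(3).tolist(),c['mtx'].tolist(),c['k1'],(c['z_map']>0).mean())
s=bot.read_state();print(s)
E
```

```text
pics
scene [ 0.73342282 -0.55466864  0.78821168] [[0.89, -0.345, 0.297], [0.455, 0.667, -0.59], [0.005, 0.66, 0.751]] [[456.1760046695628, 0.0, 323.9673488104195], [0.0, 456.1760046695628, 203.5343106098203], [0.0, 0.0, 1.0]] -0.1338857056997873 0.99626171875
top [0.36779462 0.00543184 1.07214166] [[0.012, 0.998, -0.069], [-1.0, 0.013, 0.023], [0.023, 0.068, 0.997]] [[416.1604264621451, 0.0, 318.6549036972947], [0.0, 416.1604264621451, 195.89942573399475], [0.0, 0.0, 1.0]] -0.032012609281922504 0.99619921875
wrist [ 0.34849701 -0.52386183  0.38365937] [[0.436, 0.858, 0.272], [-0.9, 0.416, 0.131], [-0.001, -0.302, 0.953]] [[285.34434318500786, 0.0, 313.9488059567647], [0.0, 285.34434318500786, 198.9207031801299], [0.0, 0.0, 1.0]] 0.01766420039971597 0.99582421875
{'time_s': 0.15, 'joint_positions': array([-7.42840286e+01,  3.02664619e+01,  8.21398474e+01, -5.46693231e-04,
        6.76893851e+01, -1.02277402e+01]), 'qvel': array([ 0.04324591, -0.09760071, -0.26129445,  0.11290009, -0.11022206,
       -0.00420273]), 'tau': array([ 1.24461265e-03, -4.40426445e+01, -1.76843441e+01,  6.34629093e-02,
        5.51977206e-02, -8.70799931e-05]), 'position': array([ 0.27328401, -0.5614177 ,  0.19939755]), 'tcp_rot': array([[-4.60897810e-04,  8.99222754e-01,  4.37490829e-01],
       [ 1.60535449e-03,  4.37490977e-01, -8.99221367e-01],
       [-9.99998605e-01,  2.87878708e-04, -1.64520992e-03]]), 'force': array([-0.66467057,  0.33027646, -0.18374698]), 'moment': array([-0.03797328,  0.00377792,  0.0377835 ]), 'opening': 1.0016059426991886}
```

View pics/scene0.png

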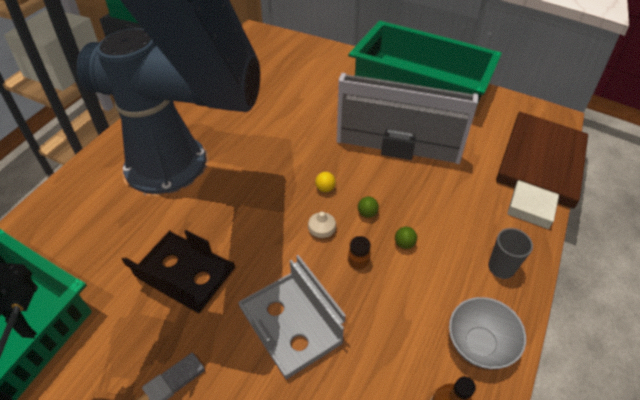

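View pics/top0.png

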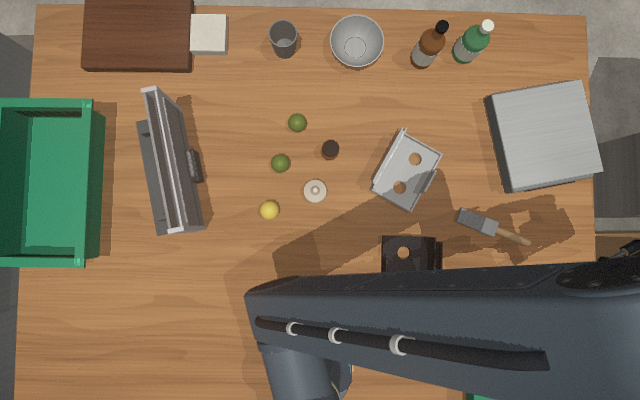

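View pics/wrist0.png

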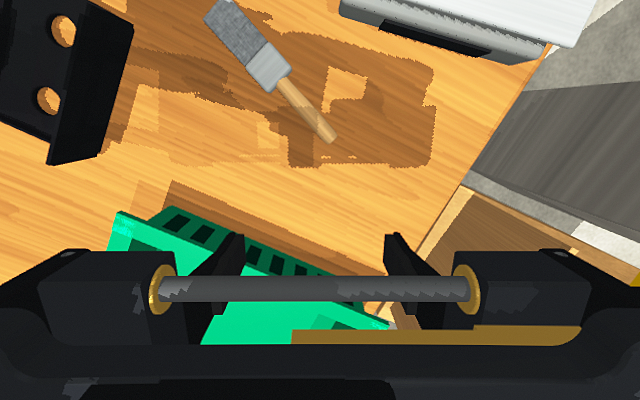

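Candidates. Tray: steel with two holes (scene 293,323 / top 407,172), black look-alike (scene 183,270), not wanted. Limes: green (scene 368,207 and 405,237), yellow look-alike (326,182), not wanted. Bystanders: garlic (321,225), jar (360,252). I'll check these in close crops.

```bash
python3 - <<'E'
from h import *
c=snap('scene'); t=snap('top')
np.save('c.npy',c,allow_pickle=True);np.save('t.npy',t,allow_pickle=True)
a=cv2.resize(c['img'][250:390,220:370],None,fx=4,fy=4,interpolation=cv2.INTER_CUBIC)
b=cv2.resize(t['img'][120:220,360:450],None,fx=6,fy=6,interpolation=cv2.INTER_CUBIC)
cv2.imwrite('pics/trayS.png',a);cv2.imwrite('pics/trayT.png',b)
a=cv2.resize(c['img'][60:270,300:500],None,fx=3,fy=2.8,interpolation=cv2.INTER_CUBIC)
cv2.imwrite('pics/panS.png',cv2.resize(c['img'][60:260,300:500],None,fx=3,fy=3,interpolation=cv2.INTER_CUBIC))
cv2.imwrite('pics/panT.png',cv2.resize(t['img'][80:250,120:340],None,fx=3.5,fy=3.5,interpolation=cv2.INTER_CUBIC))
E
```

```text
(no output)
```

View pics/trayS.png

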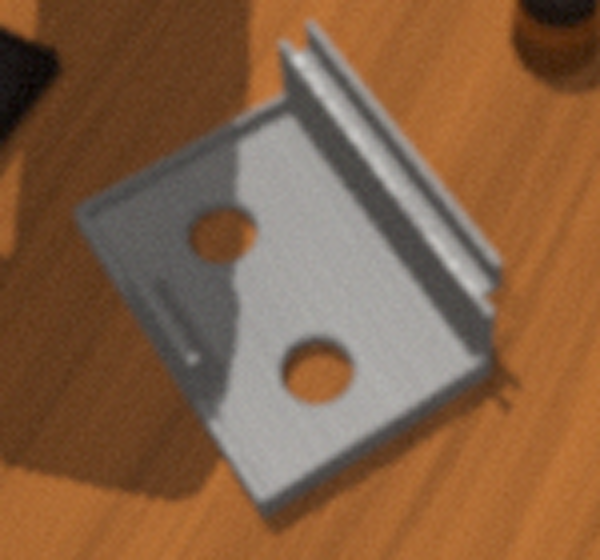

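View pics/trayT.png

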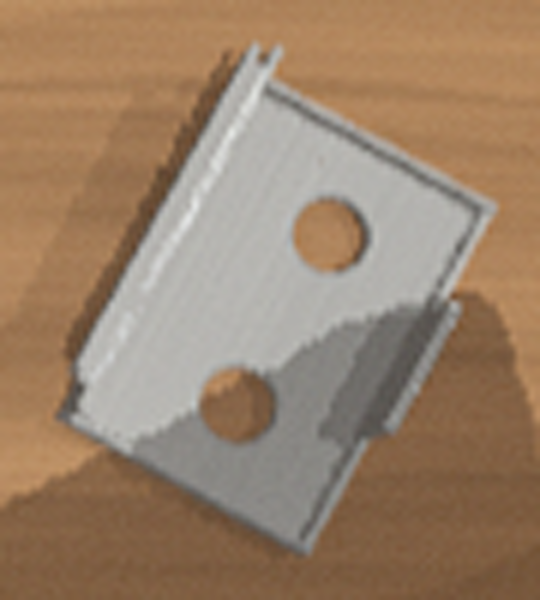

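View pics/panS.png

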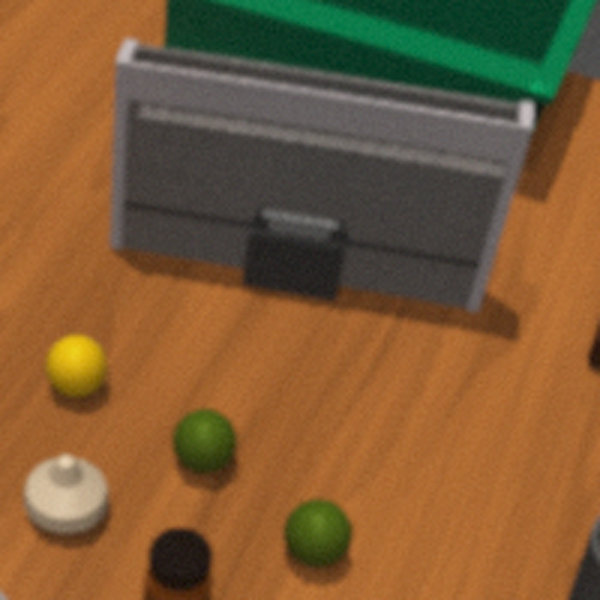

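View pics/panT.png

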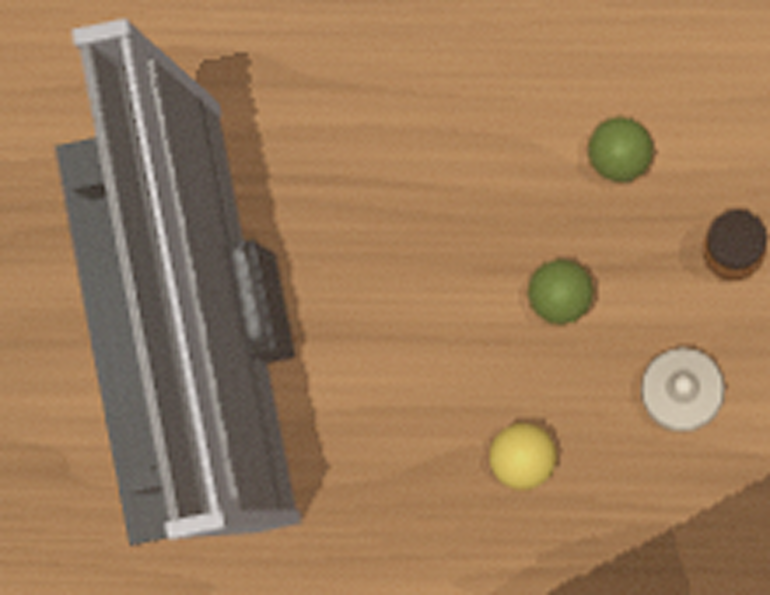

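```bash
python3 - <<'E'
from h import *
from scipy.optimize import least_squares
c=np.load('c.npy',allow_pickle=True).item();t=np.load('t.npy',allow_pickle=True).item()
# table check
for k,uvs in((c,[(250,200),(450,180),(400,300)]),(t,[(250,100),(330,250),(350,110)])): print('table z',pts(k,uvs)[:,2])
def S(u,v): return (u/4+220-.375,v/4+250-.375)
def T(u,v): return (u/6+360-.42,v/6+120-.42)
obs=[(c,S(221,234),(-5,42,17)),(c,S(317,370),(-5,-42,17)),(t,T(331,234),(-5,-42,17)),(t,T(238,405),(-5,42,17)),
(c,S(78,210),(-60,85,29)),(c,S(266,506),(-60,-85,29)),(t,T(495,207),(-60,-85,29)),(t,T(308,545),(-60,85,29)),
(t,T(458,306),(-58,-30,65)),(t,T(390,430),(-58,30,65)),
(c,S(310,25),(68,75,92)),(c,S(498,268),(68,-75,92)),(t,T(252,47),(68,-75,92)),(t,T(80,366),(68,75,92))]
def f(p,full=0):
    r=[];a=p[2];R=np.array([[np.cos(a),-np.sin(a),0],[np.sin(a),np.cos(a),0],[0,0,1]])
    for k,uv,m in obs:
        r.append((proj(k,R@(np.array(m)/1e3)+[p[0],p[1],0])[0,:2]-uv))
    return np.array(r) if full else np.array(r).ravel()
s=least_squares(f,[0.45,-0.2,1.05],loss='soft_l1');print('tray',s.x,np.degrees(s.x[2]));print(f(s.x,1).round(1).tolist())
# panel cloud
for nm,k,box in(('S',c,(330,70,480,165)),('T',t,(130,80,210,240))):
    u,v=np.meshgrid(np.arange(box[0],box[2]),np.arange(box[1],box[3])); uv=np.c_[u.ravel(),v.ravel()]
    P=pts(k,uv); P=P[(P[:,2]<.2)]; np.save('pan'+nm,P)
    for lo,hi in((.02,.05),(.07,.13),(.16,.185),(.185,.195)):
        q=P[(P[:,2]>lo)&(P[:,2]<hi)]
        if len(q)>20:
            x=np.array([-np.sin(np.radians(10)),np.cos(np.radians(10))]);y=np.array([-x[1],x[0]])
            print(nm,lo,len(q),'px',np.percentile(q[:,:2]@x,[1,10,25,50,75,90]).round(4),'py',np.percentile(q[:,:2]@y,[0,1,99,100]).round(4))
E
```

```text
table z [ 0.00017     0.00093164 -0.00256574]
table z [-0.00121803 -0.00080967 -0.00185439]
tray [ 0.5055789  -0.2402293   1.07169225] 61.40344283810053
[[0.7, -0.2], [0.5, 0.3], [-0.1, -0.0], [-0.0, -0.2], [-0.9, 0.1], [-0.7, -0.3], [0.4, -0.2], [0.3, 1.5], [0.2, -0.3], [0.1, 0.2], [0.2, -0.4], [0.8, -0.4], [0.9, -0.4], [-0.3, 0.5]]
S 0.02 1387 px [0.1904 0.1935 0.2067 0.2146 0.2211 0.4772] py [-0.7414 -0.7278 -0.3768 -0.3699]
S 0.07 3641 px [0.1975 0.2078 0.2116 0.2173 0.2249 0.4394] py [-0.7298 -0.7183 -0.3964 -0.3927]
S 0.16 1740 px [0.2051 0.2093 0.213  0.218  0.2335 0.2411] py [-0.7125 -0.7082 -0.3976 -0.3928]
S 0.185 683 px [0.2049 0.2111 0.2156 0.2272 0.2407 0.2457] py [-0.7124 -0.7113 -0.3935 -0.3914]
T 0.02 416 px [0.1906 0.1919 0.2063 0.2151 0.2205 0.306 ] py [-0.7108 -0.7075 -0.3941 -0.3932]
T 0.07 1079 px [0.1953 0.2027 0.2075 0.2122 0.2173 0.22  ] py [-0.7138 -0.7091 -0.3941 -0.3929]
T 0.16 1069 px [0.2042 0.2089 0.2145 0.2308 0.2384 0.2431] py [-0.7137 -0.7061 -0.396  -0.3926]
T 0.185 900 px [0.2053 0.2104 0.2175 0.2336 0.2413 0.2461] py [-0.7139 -0.7118 -0.3943 -0.3929]
```

```bash
python3 - <<'E'
from h import *
from scipy.optimize import least_squares
a0=np.radians(100)
for nm in 'ST':
    P=np.load('pan%s.npy'%nm)
    for lo,hi in((.065,.13),(.16,.185)):
        q=P[(P[:,2]>lo)&(P[:,2]<hi)]
        x=np.array([np.cos(a0),np.sin(a0)]);y=np.array([-x[1],x[0]])
        px=q[:,:2]@x;py=q[:,:2]@y;m=(px>.19)&(px<.235)&(py>-.70)&(py<-.405)&(abs(py+.553)>.045);px,py=px[m],py[m]
        # front-face robust
        r=least_squares(lambda p:(px-p[0]-p[1]*(py+.553)),[.213,0],loss='cauchy',f_scale=.002)
        print(nm,lo,m.sum(),r.x,'res',np.median(abs(r.fun)))
# edge corners in images: refine by viewing
c=np.load('c.npy',allow_pickle=True).item();t=np.load('t.npy',allow_pickle=True).item()
cv2.imwrite('pics/p1.png',cv2.resize(c['img'][70:170,325:485],None,fx=5,fy=5,interpolation=cv2.INTER_CUBIC))
cv2.imwrite('pics/p2.png',cv2.resize(t['img'][80:240,130:220],None,fx=3.7*1.3,fy=3.7,interpolation=cv2.INTER_CUBIC))
E
```

```text
S 0.065 1816 [ 0.21476981 -0.05106157] res 0.0012057729309668211
S 0.16 890 [ 0.21502365 -0.0466787 ] res 0.0012937664802612477
T 0.065 658 [ 0.21328986 -0.05528756] res 0.0003358621653802773
T 0.16 486 [ 0.21389465 -0.05472653] res 0.0006127805307908211
```

View pics/p1.png

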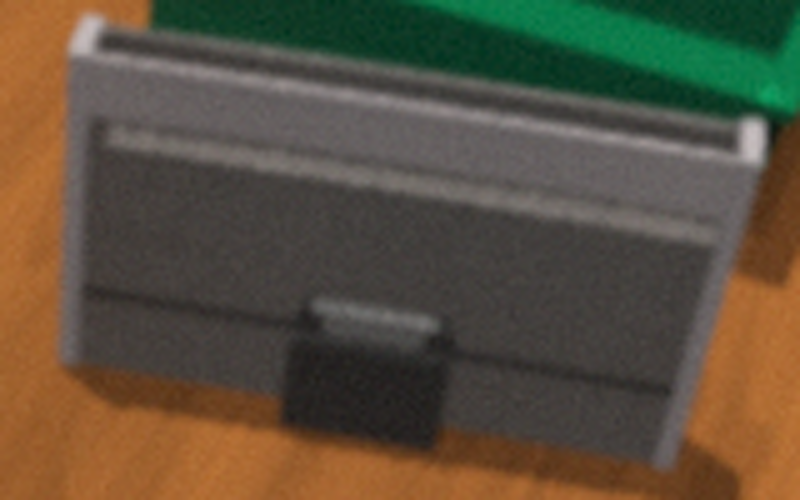

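View pics/p2.png

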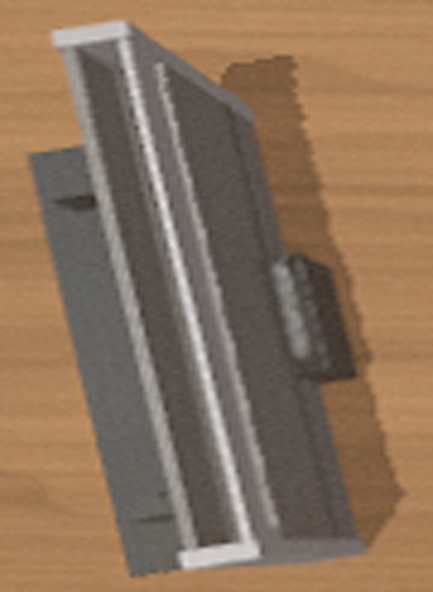

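```bash
python3 - <<'E'
from h import *
from scipy.optimize import least_squares
c=np.load('c.npy',allow_pickle=True).item();t=np.load('t.npy',allow_pickle=True).item()
S=lambda u,v:(u/5+325-.4,v/5+70-.4); T=lambda u,v:(u/4.81+130-.4,v/3.7+80-.37)
# panel +y is at -worldx: scene left
obs=[(c,S(72,52),(0,1,190)),(c,S(765,160),(0,-1,190)),(c,S(66,362),(0,1,0)),(c,S(668,468),(0,-1,0)),
(t,T(129,27),(0,-1,190)),(t,T(258,550),(0,1,190)),(t,T(253,118),(0,-1,0)),(t,T(364,550),(0,1,0)),
(c,S(284,425),(-22,40,0)),(c,S(434,447),(-22,-40,0)),(t,T(355,377),(-22,40,0))]
def f(p,full=0):
    r=[];a=p[2];R=np.array([[np.cos(a),-np.sin(a),0],[np.sin(a),np.cos(a),0],[0,0,1]])
    for k,uv,m in obs:
        m=np.array(m,float)
        if abs(m[1])==1:m[1]*=p[3]*1e3
        r.append((proj(k,R@(m/1e3)+[p[0],p[1],0])[0,:2]-uv))
    return np.array(r) if full else np.array(r).ravel()
s=least_squares(f,[0.6,.3,1.79,.155],loss='soft_l1');print('panel',s.x,np.degrees(s.x[2]));print(f(s.x,1).round(1).tolist())
p=s.x
# offsets of depth estimate
x0=np.array([np.cos(a:=np.radians(100)),np.sin(a)]);y0=np.array([-x0[1],x0[0]])
for v,sl in((.2147,-.05),(.2133,-.055)):
    d=p[:2]@y0+.553; print('px diff mm',(p[:2]@x0-(v+sl*d))*1e3)
# limes etc by top mask
for nm,k in(('S',c),('T',t)):
    hsv=cv2.cvtColor(k['img'],cv2.COLOR_BGR2HSV)
    m=cv2.inRange(hsv,(30,110,40),(60,255,200)); n,l,st,ce=cv2.connectedComponentsWithStats(m)
    for i in range(1,n):
        if 100<st[i,4]<1500: print(nm,ce[i].round(1),st[i], onplane(k,ce[i],.024).round(4))
E
```

```text
panel [0.50821833 0.30646502 1.79705654 0.1568287 ] 102.96375505131547
[[0.7, 0.3], [-1.6, 0.3], [-0.2, 0.1], [-0.3, 0.0], [-1.4, -0.6], [-0.7, 0.5], [-0.5, -1.3], [-0.3, -0.3], [-1.1, 0.7], [0.0, 1.8], [1.1, 0.3]]
px diff mm -1.1777854981918634
px diff mm 0.21864227269741132
S [367.8 206.4] [359 197  19  20 294] [[0.5212 0.0827 0.024 ]]
S [405.6 237.1] [396 227  20  21 330] [[0.6265 0.0406 0.024 ]]
T [296.9 122.2] [289 114  17  18 233] [[0.6279 0.0394 0.024 ]]
T [279.8 163. ] [271 155  18  17 232] [[0.5221 0.0812 0.024 ]]
```

```bash
python3 - <<'E'
from h import *
c=snap('wrist'); H=np.array(bot.capture('wrist')['hand_eye']);print(H.round(3).tolist())
uv=[(u,v) for v in (240,270,290,320,335,350,370,395) for u in (10,60,100,150,200,230,320,400,440,520,580,630)]
s=slopes(c,uv);
for (u,v),q in zip(uv,s):
    z=c['z_map'][v,u]; p=H@np.array([q[0]*z,-q[1]*z,-z,1]); print(u,v,(p[:3]*1e3).round(0).tolist(), end=' ; ' if u<630 else '\n')
E
```

```text
[[-0.001, 0.303, -0.953, -0.184], [-0.002, 0.953, 0.303, 0.084], [1.0, 0.002, -0.001, -0.001], [0.0, 0.0, 0.0, 1.0]]
10 240 [203.0, -101.0, -444.0] ; 60 240 [202.0, -101.0, -373.0] ; 100 240 [200.0, -101.0, -315.0] ; 150 240 [106.0, -55.0, -183.0] ; 200 240 [143.0, -74.0, -144.0] ; 230 240 [-34.0, 11.0, -50.0] ; 320 240 [200.0, -102.0, 8.0] ; 400 240 [-33.0, 11.0, 49.0] ; 440 240 [609.0, -300.0, 383.0] ; 520 240 [375.0, -187.0, 440.0] ; 580 240 [843.0, -412.0, 1037.0] ; 630 240 [944.0, -460.0, 1346.0]
10 270 [202.0, -150.0, -459.0] ; 60 270 [-109.0, 38.0, -76.0] ; 100 270 [-109.0, 38.0, -65.0] ; 150 270 [-109.0, 38.0, -50.0] ; 200 270 [-65.0, 11.0, -55.0] ; 230 270 [-51.0, 2.0, -46.0] ; 320 270 [193.0, -148.0, 8.0] ; 400 270 [-55.0, 5.0, 43.0] ; 440 270 [527.0, -353.0, 355.0] ; 520 270 [-109.0, 38.0, 60.0] ; 580 270 [-107.0, 37.0, 80.0] ; 630 270 [617.0, -406.0, 988.0]
10 290 [-117.0, 37.0, -83.0] ; 60 290 [-116.0, 37.0, -70.0] ; 100 290 [-116.0, 36.0, -60.0] ; 150 290 [-113.0, 34.0, -49.0] ; 200 290 [-109.0, 31.0, -36.0] ; 230 290 [-110.0, 31.0, -27.0] ; 320 290 [-110.0, 31.0, 1.0] 
[... 1322 characters left out ...]
, 26.0, -60.0] ; 100 370 [-132.0, 26.0, -51.0] ; 150 370 [-132.0, 26.0, -39.0] ; 200 370 [-132.0, 26.0, -28.0] ; 230 370 [-131.0, 25.0, -21.0] ; 320 370 [-133.0, 26.0, 0.0] ; 400 370 [-132.0, 26.0, 19.0] ; 440 370 [-133.0, 26.0, 28.0] ; 520 370 [-132.0, 26.0, 47.0] ; 580 370 [-132.0, 26.0, 60.0] ; 630 370 [-135.0, 30.0, 67.0]
10 395 [-135.0, 23.0, -69.0] ; 60 395 [-135.0, 22.0, -58.0] ; 100 395 [-138.0, 26.0, -47.0] ; 150 395 [-138.0, 25.0, -37.0] ; 200 395 [-138.0, 25.0, -26.0] ; 230 395 [-138.0, 25.0, -19.0] ; 320 395 [-138.0, 26.0, 0.0] ; 400 395 [-135.0, 22.0, 18.0] ; 440 395 [-135.0, 21.0, 28.0] ; 520 395 [-135.0, 22.0, 46.0] ; 580 395 [-135.0, 21.0, 59.0] ; 630 395 [-134.0, 21.0, 71.0]
```

Checks out: steel tray with yaw 61.4° at (0.506, −0.240), panel at (0.508, 0.3065) with yaw 103°, green limes at (0.522, 0.082) and (0.627, 0.040). Moving above the tab, with the jaws along tray x.

Call:
send_rows(fingers=[0.6, 0.6, 0.6, 0.6, 0.6, 0.6, 0.6, 0.6, 0.6, 0.6], dp=[[25, 33, 0], [50, 66, 0], [75, 99, 0], [100, 132, 0], [125, 165, 0], [150, 198, -10], [175, 231, -20], [190, 255, -25], [205, 271, -30], [205, 271, -30]], turn=[[0, 0, -0.1], [0, 0, -0.2], [0, 0, -0.3], [0, 0, -0.42], [0, 0, -0.54], [0, 0, -0.66], [0, 0, -0.78], [0, 0, -0.88], [0, 0, -0.951], [0, 0, -0.951]])

```text
time_s: 1.18
position: [0.48, -0.2863, 0.1689]
tcp_rot: [[-0.0, 0.88, -0.475], [0.003, -0.475, -0.88], [-1.0, -0.002, -0.003]]
force: [0.4, -0.4, 0.5]
opening: 0.603
```

```bash
cat > st.py <<'E'
from h import *
s=bot.read_state(); R=np.array(s['tcp_rot'])
print('t',s['time_s'],'p',(np.array(s['position'])*1e3).round(1),'x',R[:,0].round(3),'z',R[:,2].round(3),'yawz',np.degrees(np.arctan2(R[1,2],R[0,2])).round(2),'F',np.array(s['force']).round(2),'q',np.array(s['joint_positions']).round(1),'op',round(s['opening'],3))
E
python3 st.py; python3 - <<'E'
from h import *
c=snap('wrist','w1'); snap('scene','s1')
# reproject tab expected corners
a=1.0717;R=np.array([[np.cos(a),-np.sin(a),0],[np.sin(a),np.cos(a),0],[0,0,1]])
print(proj(c,[R@np.array(m)/1e3+[.5056,-.2402,0] for m in((-60,30,65),(-60,-30,65),(-54,30,65),(-54,-30,65),(-5,42,17),(-5,-42,17))]).round(0))
E
```

```text
t 1.1833 p [ 480.  -286.3  168.9] x [-0.     0.003 -1.   ] z [-0.475 -0.88  -0.003] yawz -118.37 F [ 0.39 -0.4   0.5 ] q [-42.3  27.5  93.5   0.1  59.2  76. ] op 0.603
[[322. 218.   1.]
 [322. 163.   1.]
 [316. 218.   1.]
 [316. 163.   1.]
 [277. 212.   1.]
 [274. 145.   1.]]
```

View pics/w1.png

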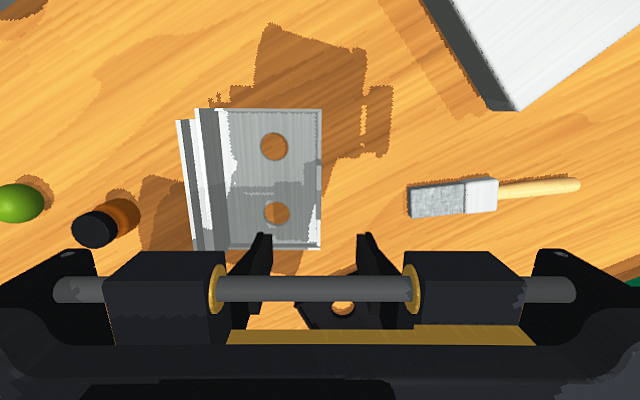

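Predicted hole pixels (274,145) and (277,212) match the picture, so the tray pose holds. Descending around the tab.

Call:
send_rows(fingers=[0.6, 0.6, 0.6, 0.6, 0.6, 0.6, 0.6, 0.6, 0.6, 0.6], dp=[[-2, -4, -15], [-2, -4, -30], [-2, -4, -45], [-2, -4, -60], [-2, -4, -75], [-2, -4, -90], [-2, -4, -105], [-2, -4, -120], [-2, -4, -129], [-2, -4, -129]], turn=[[0, 0, -0.004], [0, 0, -0.004], [0, 0, -0.004], [0, 0, -0.004], [0, 0, -0.004], [0, 0, -0.004], [0, 0, -0.004], [0, 0, -0.004], [0, 0, -0.004], [0, 0, -0.004]])

```text
time_s: 2.12
position: [0.4752, -0.2949, 0.0393]
tcp_rot: [[-0.003, 0.878, -0.479], [0.002, -0.479, -0.878], [-1.0, -0.003, -0.0]]
force: [0.1, 0.7, -1.3]
opening: 0.6
```

```bash
python3 st.py; python3 - <<'E'
from h import *
c=snap('wrist','w2');s=snap('scene');cv2.imwrite('pics/s2.png',cv2.resize(s['img'][200:400,180:400],None,fx=3,fy=3))
E
```

```text
t 2.1167 p [ 475.2 -294.9   39.3] x [-0.003  0.002 -1.   ] z [-0.479 -0.878 -0.   ] yawz -118.65 F [ 0.15  0.7  -1.35] q [-43.3  38.8  98.6  -0.   42.8  75.4] op 0.6
```

View pics/w2.png

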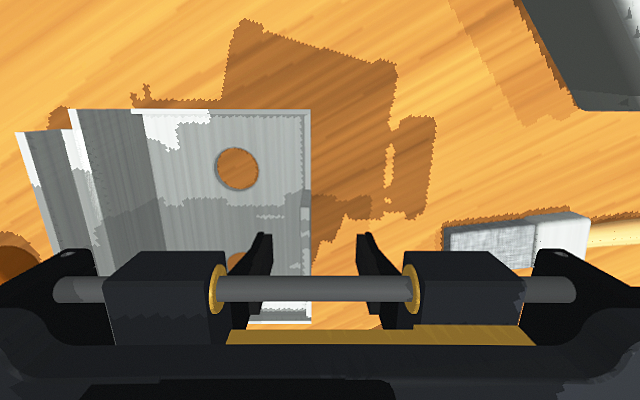

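View pics/s2.png

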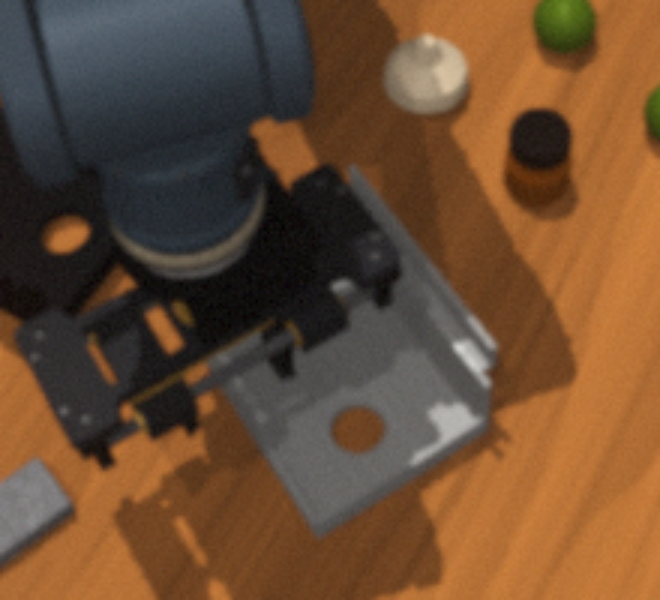

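Call:
send_rows(fingers=[0.6, 0.6, 0.6, 0.4, 0.2, 0, 0, 0, 0, 0], dp=[[3, 5, 0], [3, 5, 0], [3, 5, 0], [3, 5, 0], [3, 5, 0], [3, 5, 0], [3, 5, 0], [3, 5, 0], [3, 5, 0], [3, 5, 0]], turn=[[0, 0, 0], [0, 0, 0], [0, 0, 0], [0, 0, 0], [0, 0, 0], [0, 0, 0], [0, 0, 0], [0, 0, 0], [0, 0, 0], [0, 0, 0]])

```text
time_s: 3.05
position: [0.4795, -0.2903, 0.041]
tcp_rot: [[-0.0, 0.878, -0.479], [-0.0, -0.479, -0.878], [-1.0, 0.0, 0.0]]
force: [0.1, 1.2, 0.4]
opening: 0.156
```

```bash
python3 st.py
```

```text
t 3.05 p [ 479.5 -290.3   41. ] x [-0. -0. -1.] z [-0.479 -0.878  0.   ] yawz -118.62 F [0.08 1.16 0.36] q [-42.6  38.6  98.6  -0.   42.8  76. ] op 0.156
```

Call:
send_rows(fingers=[0, 0, 0, 0, 0], dp=[[0, 0, 0], [0, 0, 0], [0, 0, 0], [0, 0, 0], [0, 0, 0]], turn=[[0, 0, 0], [0, 0, 0], [0, 0, 0], [0, 0, 0], [0, 0, 0]])

```text
time_s: 3.47
position: [0.4795, -0.2904, 0.0409]
tcp_rot: [[-0.0, 0.878, -0.479], [-0.0, -0.479, -0.878], [-1.0, 0.0, 0.0]]
force: [0.2, -0.7, -0.9]
opening: 0.051
```

```bash
python3 st.py
```

```text
t 3.4667 p [ 479.5 -290.4   40.9] x [-0. -0. -1.] z [-0.479 -0.878  0.   ] yawz -118.62 F [ 0.25 -0.72 -0.94] q [-42.6  38.6  98.6  -0.   42.8  76. ] op 0.051
```

Call:
send_rows(fingers=[0, 0, 0, 0, 0, 0, 0, 0, 0, 0], dp=[[0, 0, 5], [0, 0, 10], [0, 0, 20], [0, 0, 35], [0, 0, 55], [0, 0, 75], [0, 0, 95], [0, 0, 115], [0, 0, 130], [0, 0, 140]], turn=[[0, 0, 0], [0, 0, 0], [0, 0, 0], [0, 0, 0], [0, 0, 0], [0, 0, 0], [0, 0, 0], [0, 0, 0], [0, 0, 0], [0, 0, 0]])

```text
time_s: 4.3
position: [0.4804, -0.2911, 0.1841]
tcp_rot: [[0.003, 0.878, -0.479], [-0.003, -0.479, -0.878], [-1.0, 0.005, 0.001]]
force: [-0.3, 0.2, 0.0]
opening: 0.004
```

```bash
python3 st.py; python3 - <<'E'
from h import *
c=snap('wrist','w3');s=snap('scene');cv2.imwrite('pics/s3.png',cv2.resize(s['img'][150:400,180:450],None,fx=2.4,fy=2.4))
E
```

```text
t 4.3 p [ 480.4 -291.1  184.1] x [ 0.003 -0.003 -1.   ] z [-0.479 -0.878  0.001] yawz -118.62 F [-0.3   0.17  0.02] q [-42.6  26.4  92.5  -0.   60.9  76. ] op 0.004
```

View pics/w3.png

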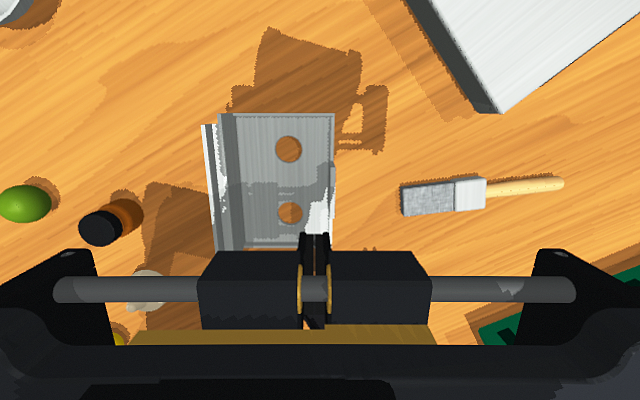

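View pics/s3.png

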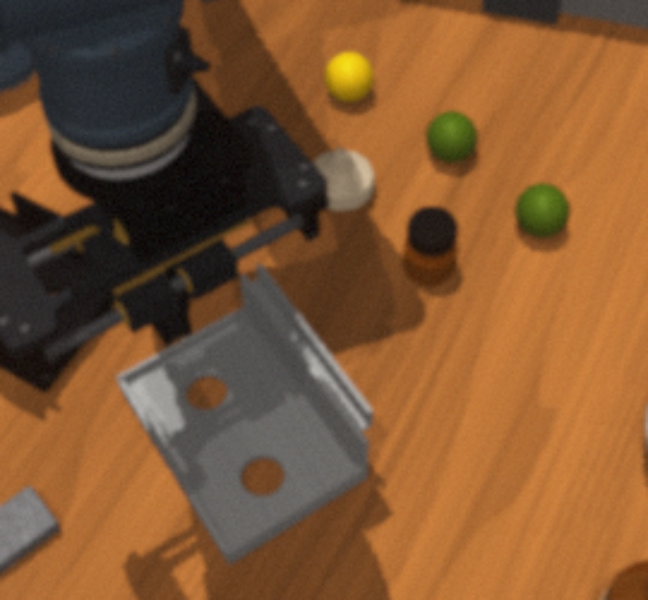

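```bash
python3 - <<'E'
from h import *
from scipy.optimize import least_squares
c=snap('wrist'); s=bot.read_state();p=np.array(s['position']);R=np.array(s['tcp_rot'])
print('TCP px',proj(c,p),proj(c,p-R[:,0]*.019))
for uv in [(305,238),(322,238),(313,250),(300,260),(330,162),(332,180),(332,200)]:
    P=pts(c,[uv])[0]; print(uv,P.round(4),'tool',((P-p)@R*1e3).round(1))
cv2.imwrite('pics/w3c.png',cv2.resize(c['img'][100:260,190:350],None,fx=3.7,fy=3.7,interpolation=cv2.INTER_CUBIC))
s=snap('scene');t=snap('top')
cv2.imwrite('pics/s3c.png',cv2.resize(s['img'][250:390,220:370],None,fx=4,fy=4,interpolation=cv2.INTER_CUBIC))
cv2.imwrite('pics/t3c.png',cv2.resize(t['img'][120:220,360:450],None,fx=6,fy=6,interpolation=cv2.INTER_CUBIC))
E
```

```text
TCP px [[314.97079423 232.84727789   1.        ]] [[315.09531919 244.98408344   1.        ]]
(305, 238) [ 0.4929 -0.291   0.2155] tool [-33.4  11.7  -6. ]
(322, 238) [ 0.4878 -0.2995  0.2146] tool [-32.5  11.3   4. ]
(313, 250) [ 0.489  -0.2942  0.2269] tool [-44.8   9.8  -1.3]
(300, 260) [ 0.4939 -0.2895  0.2414] tool [-59.3  11.9  -7.7]
(330, 162) [ 0.493  -0.3188  0.0358] tool [146.4  24.7  18.3]
(332, 180) [ 0.4799 -0.3125  0.0655] tool [116.7  10.2  19. ]
(332, 200) [ 0.4592 -0.3018  0.064 ] tool [118.1 -13.1  19.5]
```

View pics/w3c.png

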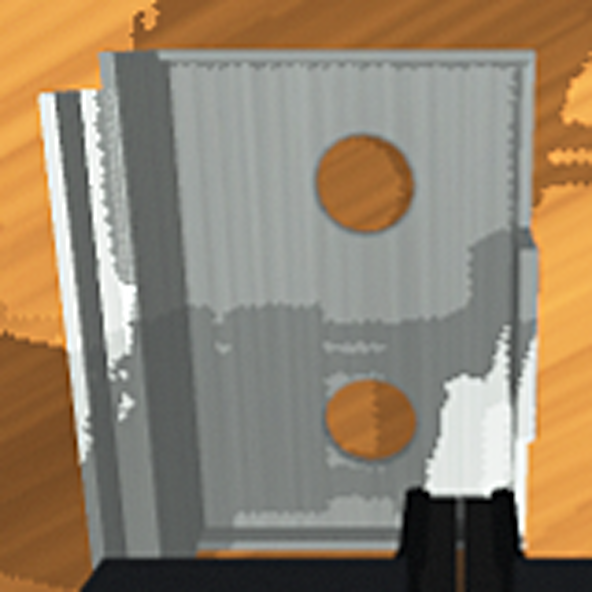

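View pics/s3c.png

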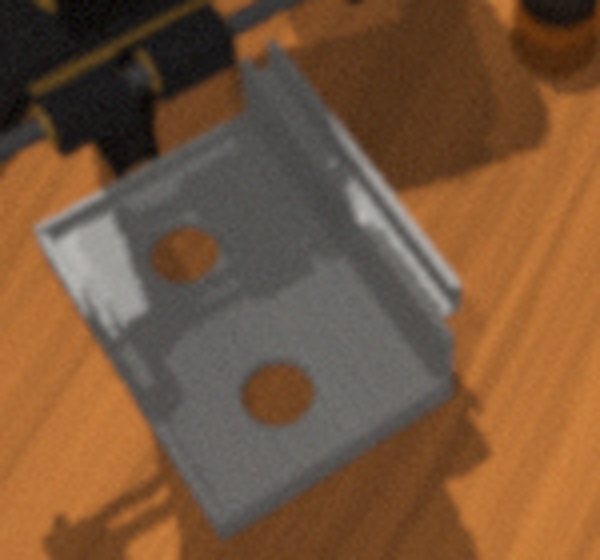

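View pics/t3c.png

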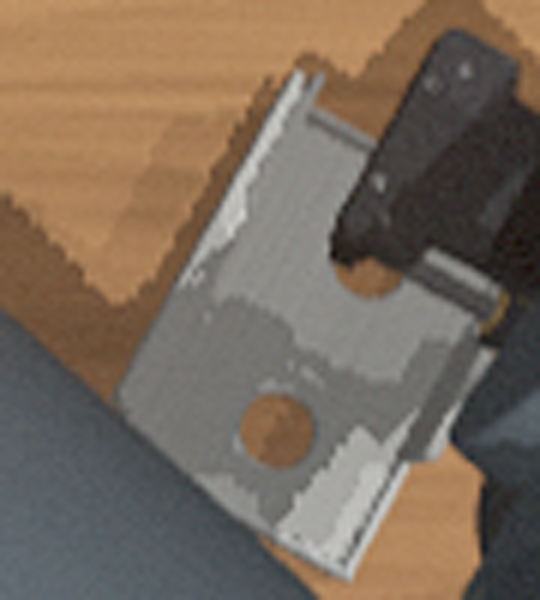

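```bash
cat > fit.py <<'E'
from h import *
from scipy.optimize import least_squares
def fit(obs,p0):
    def f(p,full=0):
        r=[];a=p[2];R=np.array([[np.cos(a),-np.sin(a),0],[np.sin(a),np.cos(a),0],[0,0,1]])
        for k,uv,m in obs: r.append((proj(k,R@(np.array(m)/1e3)+[p[0],p[1],0])[0,:2]-uv))
        return np.array(r) if full else np.array(r).ravel()
    s=least_squares(f,p0,loss='soft_l1'); return s.x,f(s.x,1).round(1).tolist()
E
python3 - <<'E'
from fit import *
c=snap('scene');t=snap('top');w=snap('wrist')
W=lambda u,v:(u/3.7+190-.36,v/3.7+100-.36)
S=lambda u,v:(u/4+220-.375,v/4+250-.375); T=lambda u,v:(u/6+360-.42,v/6+120-.42)
obs=[(w,W(364,184),(-5,-42,17)),(w,W(370,419),(-5,42,17)),(w,W(535,52),(-60,-85,29)),
(c,S(185,253),(-5,42,17)),(c,S(278,392),(-5,-42,17)),(c,S(40,230),(-60,85,29)),(c,S(222,535),(-60,-85,29)),(c,S(458,295),(68,-75,92)),
(t,T(277,430),(-5,42,17)),(t,T(297,72),(68,-75,92)),(t,T(350,578),(-60,85,29))]
x,r=fit(obs,[.5,-.25,1.07]);print(x,np.degrees(x[2]),r)
a=x[2];print('tab',x[0]-.057*np.cos(a),x[1]-.057*np.sin(a))
E
python3 st.py
```

```text
[ 0.4940186  -0.25591796  1.06966986] 61.28756824421939 [[0.2, -2.9], [0.4, -1.0], [1.2, -4.7], [0.1, -1.0], [0.3, -0.7], [-1.1, -1.0], [-0.5, -2.6], [0.5, -2.4], [-0.5, 0.2], [-0.1, 0.3], [-0.6, 0.6]]
tab 0.466635010865016 -0.3059093461076125
t 4.7 p [ 478.8 -289.8  179.8] x [-0.002  0.001 -1.   ] z [-0.479 -0.878 -0.   ] yawz -118.63 F [-1.01  0.22 -1.3 ] q [-42.6  26.7  92.7  -0.   60.7  76. ] op 0.004
```

```bash
python3 - <<'E'
from h import *
w=snap('wrist');c=snap('scene')
x=np.array([.4940,-.2559]);a=1.0697;X=np.array([np.cos(a),np.sin(a)]);Y=np.array([-X[1],X[0]])
for k in(w,c):
    u,v=np.meshgrid(np.arange(190,360),np.arange(100,240) if k is w else np.arange(250,390)); P=pts(k,np.c_[u.ravel(),v.ravel()])
    l=np.c_[(P[:,:2]-x)@X,(P[:,:2]-x)@Y,P[:,2]]*1e3
    m=(l[:,0]>-45)&(l[:,0]<45)&(abs(l[:,1])<75)&(l[:,2]>6)&(l[:,2]<40)
    q=l[m]; A=np.c_[q[:,:2],np.ones(len(q))]
    for _ in range(4):
        s=np.linalg.lstsq(A,q[:,2],rcond=None)[0]; r=abs(A@s-q[:,2]); k2=r<3; A=A[k2];q=q[k2]
    print(len(q),s,'med r',np.median(r))
E
```

```text
7359 [ 3.33604947e-04 -1.76308344e-03  1.64657799e+01] med r 0.5095900943995879
3109 [1.82501926e-03 4.16538846e-04 1.67186879e+01] med r 0.8687894117235864
```

Tray slipped out at the lift and was set down flat about 19 mm nearer. New pose measured; regrasping deeper, with a settled grip check before lifting.

Call:
send_rows(fingers=[0.6, 0.6, 0.6, 0.6, 0.6, 0.6, 0.6, 0.6, 0.6, 0.6], dp=[[-4, -5, 0], [-8, -11, 0], [-12, -16, 0], [-12, -16, -10], [-12, -16, -25], [-12, -16, -40], [-12, -16, -55], [-12, -16, -65], [-12, -16, -70], [-12, -16, -70]], turn=[[0, 0, 0], [0, 0, 0], [0, 0, 0], [0, 0, 0], [0, 0, 0], [0, 0, 0], [0, 0, 0], [0, 0, 0], [0, 0, 0], [0, 0, 0]])

```text
time_s: 5.63
position: [0.4663, -0.3055, 0.1085]
tcp_rot: [[-0.004, 0.878, -0.479], [0.003, -0.479, -0.878], [-1.0, -0.005, -0.001]]
force: [-0.2, -0.3, -0.1]
opening: 0.585
```

Call:
send_rows(fingers=[0.6, 0.6], dp=[[0, 0, 0], [0, 0, 0]], turn=[[0, 0, 0], [0, 0, 0]])

```text
time_s: 5.8
position: [0.4666, -0.3058, 0.1089]
tcp_rot: [[-0.003, 0.878, -0.479], [0.002, -0.479, -0.878], [-1.0, -0.004, -0.001]]
force: [-0.1, -0.4, 0.3]
opening: 0.598
```

```bash
python3 st.py; python3 - <<'E'
from h import *
w=snap('wrist','w4')
E
python3 st.py
```

```text
t 5.8 p [ 466.6 -305.8  108.9] x [-0.003  0.002 -1.   ] z [-0.479 -0.878 -0.001] yawz -118.65 F [-0.13 -0.39  0.33] q [-44.7  32.3  96.5  -0.   51.4  74. ] op 0.598
t 5.85 p [ 466.7 -305.9  109.1] x [-0.003  0.002 -1.   ] z [-0.479 -0.878 -0.001] yawz -118.65 F [1.78 0.56 1.04] q [-44.7  32.3  96.5  -0.   51.4  74. ] op 0.599
```

View pics/w4.png

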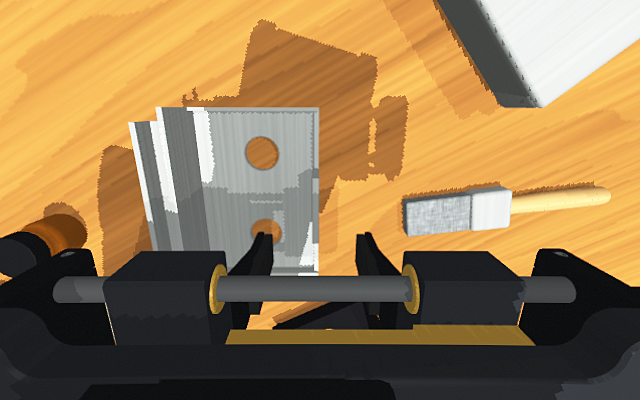

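Call:
send_rows(fingers=[0.6, 0.6, 0.6, 0.6, 0.6, 0.6, 0.5, 0.3, 0, 0], dp=[[0, 0, -15], [0, 0, -30], [0, 0, -45], [0, 0, -60], [0, 0, -75], [0, 0, -82], [0, 0, -82], [0, 0, -82], [0, 0, -82], [0, 0, -82]], turn=[[0, 0, 0], [0, 0, 0], [0, 0, 0], [0, 0, 0], [0, 0, 0], [0, 0, 0], [0, 0, 0], [0, 0, 0], [0, 0, 0], [0, 0, 0]])

```text
time_s: 6.68
position: [0.4674, -0.3065, 0.0282]
tcp_rot: [[-0.001, 0.878, -0.479], [0.001, -0.479, -0.878], [-1.0, -0.001, -0.0]]
force: [0.7, -0.2, -0.0]
opening: 0.383
```

Call:
send_rows(fingers=[0, 0, 0, 0, 0], dp=[[0, 0, 0], [0, 0, 0], [0, 0, 0], [0, 0, 0], [0, 0, 0]], turn=[[0, 0, 0], [0, 0, 0], [0, 0, 0], [0, 0, 0], [0, 0, 0]])

```text
time_s: 7.1
position: [0.4674, -0.3068, 0.0285]
tcp_rot: [[-0.001, 0.878, -0.479], [-0.0, -0.479, -0.878], [-1.0, -0.001, 0.0]]
force: [-0.7, -0.7, 1.2]
opening: 0.064
```

Call:
send_rows(fingers=[0, 0, 0, 0, 0], dp=[[0, 0, 0], [0, 0, 0], [0, 0, 0], [0, 0, 0], [0, 0, 0]], turn=[[0, 0, 0], [0, 0, 0], [0, 0, 0], [0, 0, 0], [0, 0, 0]])

```text
time_s: 7.52
position: [0.4674, -0.3068, 0.0285]
tcp_rot: [[-0.001, 0.878, -0.479], [0.0, -0.479, -0.878], [-1.0, -0.001, 0.0]]
force: [-0.4, -0.1, 1.0]
opening: 0.067
```

```bash
python3 st.py; python3 - <<'E'
from h import *
w=snap('wrist','w5')
E
python3 st.py
```

```text
t 7.5167 p [ 467.4 -306.8   28.5] x [-0.001  0.    -1.   ] z [-0.479 -0.878  0.   ] yawz -118.63 F [-0.39 -0.13  0.98] q [-44.7  39.8  99.   -0.   41.2  74. ] op 0.067
t 7.5667 p [ 467.4 -306.7   28.5] x [-0.001  0.    -1.   ] z [-0.479 -0.878  0.   ] yawz -118.63 F [0.45 0.42 0.9 ] q [-44.7  39.8  99.   -0.1  41.2  74. ] op 0.063
```

View pics/w5.png

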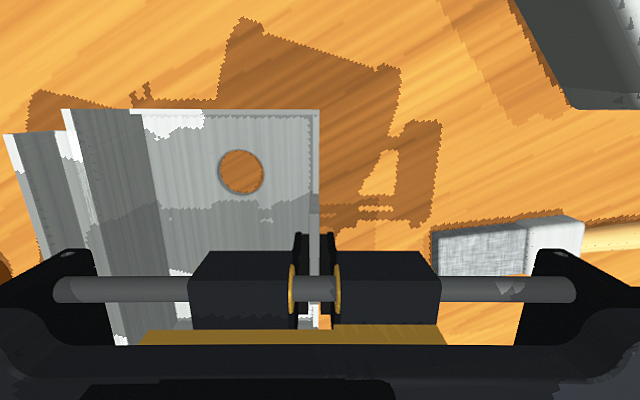

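Grip stable at 0.065 (≈6 mm plate, visible between the fingers at (316,240)). Short test lift.

Call:
send_rows(fingers=[0, 0, 0, 0, 0, 0, 0, 0], dp=[[0, 0, 2], [0, 0, 5], [0, 0, 8], [0, 0, 12], [0, 0, 16], [0, 0, 20], [0, 0, 20], [0, 0, 20]], turn=[[0, 0, 0], [0, 0, 0], [0, 0, 0], [0, 0, 0], [0, 0, 0], [0, 0, 0], [0, 0, 0], [0, 0, 0]])

```text
time_s: 8.23
position: [0.4677, -0.307, 0.049]
tcp_rot: [[-0.0, 0.878, -0.479], [-0.001, -0.479, -0.878], [-1.0, 0.0, 0.001]]
force: [0.4, -0.3, -2.0]
opening: 0.068
```

```bash
python3 st.py; python3 - <<'E'
from h import *
w=snap('wrist','w6');s=snap('scene');cv2.imwrite('pics/s6.png',cv2.resize(s['img'][200:400,180:400],None,fx=3,fy=3))
E
```

```text
t 8.2333 p [ 467.7 -307.    49. ] x [-0.    -0.001 -1.   ] z [-0.479 -0.878  0.001] yawz -118.63 F [ 0.41 -0.28 -1.96] q [-44.7  37.8  98.5  -0.   43.6  74. ] op 0.068
```

View pics/s6.png

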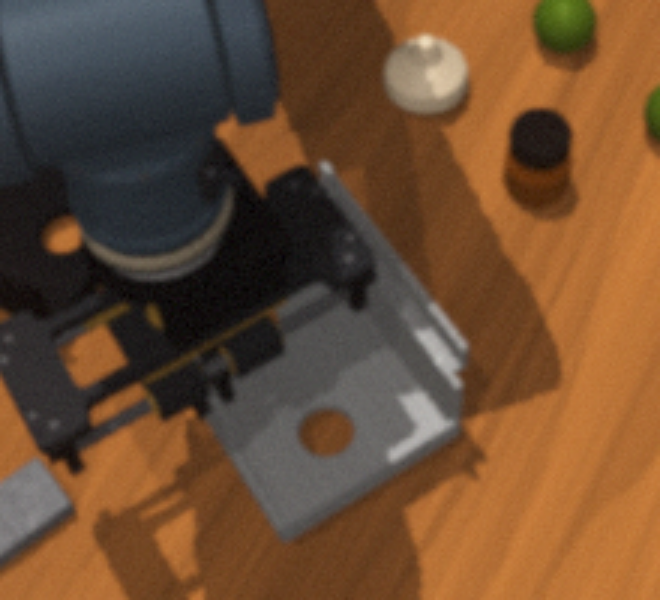

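View pics/w6.png

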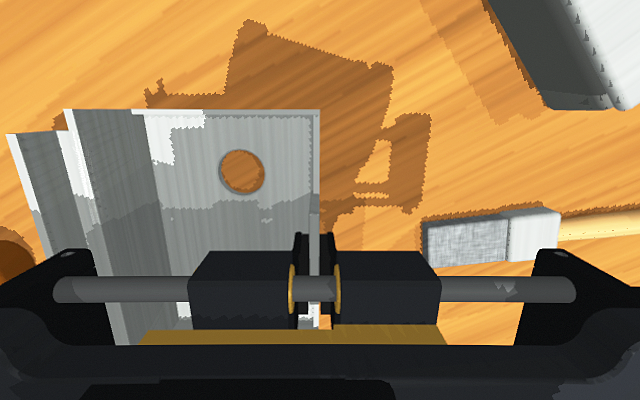

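```bash
python3 - <<'E'
from h import *
w=snap('wrist')
cv2.imwrite('pics/w6c.png',cv2.resize(w['img'][95:260,0:330],None,fx=2.4,fy=2.4,interpolation=cv2.INTER_CUBIC))
cv2.imwrite('pics/w6d.png',cv2.resize(w['img'][95:260,190:340],None,fx=4,fy=3.5,interpolation=cv2.INTER_CUBIC))
E
```

```text
(no output)
```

View pics/w6c.png

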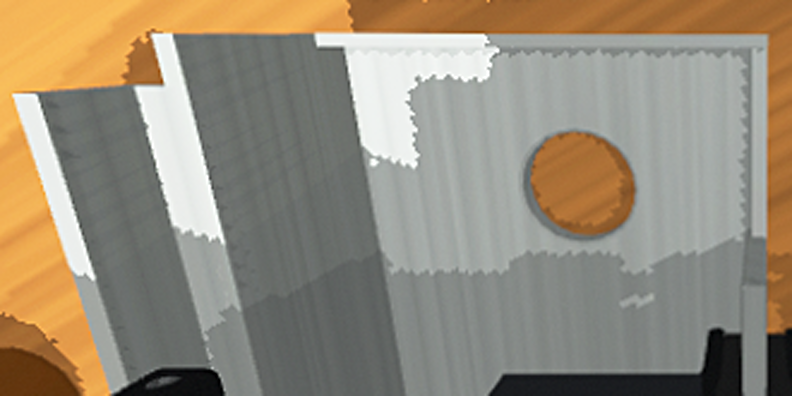

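View pics/w6d.png

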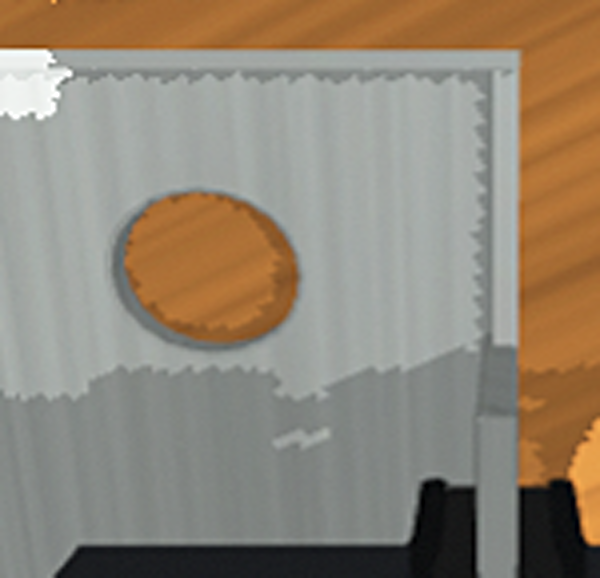

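```bash
python3 - <<'E'
from h import *
from scipy.optimize import least_squares
from scipy.spatial.transform import Rotation as Ro
w=snap('wrist'); H=np.array(bot.capture('wrist')['hand_eye'])
k=dict(w);k['origin']=H[:3,3];k['orientation']=H[:3,:3]
B=np.array([[0,0,-1],[0,-1,0],[-1,0,0]],float)  # tray axes cols in tool: X->-z, Y->-y, Z->-x
obs=[((241.5,171.9),(-5,-42,17)),((319,109.8),(-60,-85,29)),((5.2,134.4),(70,-75,92)),((15.6,134.4),(66,-75,92)),((64.4,109.8),(60,-85,73)),((319.2,213.7),(-60,-30,65)),((308.9,213.7),(-54,-30,65))]
def f(p):
    r=[proj(k,B@(Ro.from_rotvec(p[3:]).as_matrix()@np.array(m)/1e3)+p[:3])[0,:2]-uv for uv,m in obs]
    return np.r_[np.ravel(r),p[3:]*50]
s=least_squares(f,[.028,0,-.057,0,0,0],loss='soft_l1');print(s.x.round(4));print(s.fun.round(1))
# TCP in tray coords
R=B@Ro.from_rotvec(s.x[3:]).as_matrix();print('TCP in tray',(-R.T@s.x[:3]*1e3).round(1))
E
```

```text
[ 0.0301 -0.0023 -0.0575 -0.0048  0.0066 -0.0015]
[-0.8  1.4  0.3 -0.4  0.6  0.1  0.2  0.2 -1.2 -0.7  0.3  0.  -0.2 -0.
 -0.2  0.3 -0.1]
TCP in tray [-57.6  -2.5  29.7]
```

Held rigidly (view unchanged after lift; TCP is at tray (−57.5, −2.5, 29.7)). Raising and carrying toward the panel.

Call:
send_rows(fingers=[0, 0, 0, 0, 0, 0, 0, 0, 0, 0], dp=[[0, 0, 10], [0, 0, 25], [0, 0, 45], [0, 0, 65], [0, 0, 85], [2, 10, 105], [7, 25, 125], [12, 45, 145], [18, 65, 160], [24, 85, 170]], turn=[[0, 0, 0], [0, 0, 0], [0, 0, 0], [0, 0, 0], [0, 0, 0], [0, 0, 0.02], [0, 0, 0.05], [0, 0, 0.09], [0, 0, 0.13], [0, 0, 0.17]])

```text
time_s: 9.32
position: [0.4918, -0.2212, 0.2208]
tcp_rot: [[0.001, 0.947, -0.323], [-0.002, -0.323, -0.947], [-1.0, 0.002, 0.001]]
force: [0.8, -1.5, -2.9]
opening: 0.071
```

```bash
python3 st.py
```

```text
t 9.3167 p [ 491.8 -221.2  220.8] x [ 0.001 -0.002 -1.   ] z [-0.323 -0.947  0.001] yawz -108.82 F [ 0.78 -1.53 -2.89] q [-36.1  22.1  93.1  -0.   64.6  72.8] op 0.071
```

Call:
send_rows(fingers=[0, 0, 0, 0, 0, 0, 0, 0, 0, 0], dp=[[4, 20, 4], [10, 46, 8], [16, 74, 12], [22, 102, 16], [28, 130, 20], [34, 158, 24], [40, 186, 28], [46, 214, 32], [51, 236, 36], [54, 250, 40]], turn=[[0, 0, 0.03], [0, 0, 0.08], [0, 0, 0.13], [0, 0, 0.18], [0, 0, 0.23], [0, 0, 0.28], [0, 0, 0.33], [0, 0, 0.38], [0, 0, 0.42], [0, 0, 0.45]])

```text
time_s: 10.15
position: [0.5454, 0.0314, 0.2615]
tcp_rot: [[0.002, 0.992, 0.125], [0.0, 0.125, -0.992], [-1.0, 0.002, 0.0]]
force: [-0.3, -0.7, -2.5]
opening: 0.065
```

```bash
cat > pl.py <<'E'
from h import *
import sys
from scipy.spatial.transform import Rotation as Ro
P0=np.array([.508,.3065,0]);YAW=np.radians(103.0)
RP=Ro.from_euler('z',YAW).as_matrix()
B=np.array([[0,0,-1],[0,-1,0],[-1,0,0]],float)
TC=np.array([-.0575,-.0025,.0297])
def tray_state(s):
    R=np.array(s['tcp_rot']); Rt=R@B; o=np.array(s['position'])-Rt@TC   # tray rot, origin
    return Rt,o
def show(s=None):
    s=s or bot.read_state(); Rt,o=tray_state(s)
    Rp=RP.T@Rt; g=lambda m:(RP.T@(o+Rt@np.array(m)/1e3-P0)*1e3).round(1)
    e=Ro.from_matrix(Rp).as_euler('ZXY') 
    print('tray in panel yaw,roll,pitch',e.round(3),'C',g((70,0,69)),'liptop',g((68,0,92)),'foot',g((55,0,4)),'TCP',(RP.T@(np.array(s['position'])-P0)*1e3).round(1),'F',(RP.T@np.array(s['force'])).round(1),'op',round(s['opening'],3))
def goal(th,C):  # C panel xz mm of corner (70,69), y=0
    Rt=RP@Ro.from_euler('y',th).as_matrix()
    o=P0+RP@np.array([C[0]/1e3,0,C[1]/1e3])-Rt@np.array([.07,0,.069])
    return o+Rt@TC, Rt@B.T
def rows(L):
    s=bot.read_state();p=np.array(s['position']);R=np.array(s['tcp_rot'])
    for th,cx,cz in L:
        q,G=goal(th,(cx,cz)); print(th,cx,cz,'dp',((q-p)*1e3).round(1).tolist(),'turn',Ro.from_matrix(G@R.T).as_rotvec().round(3).tolist())
E
python3 st.py; python3 - <<'E'
from pl import *
show()
s,c=np.sin(.68),np.cos(.68)
# entry: F(0,140) at tray (71.4,fz): C=F+R*(C_t-f_t)
def E(fz,g=71.4): dx,dz=70-g,69-fz; return (.68,round(dx*c+dz*s,1),round(140-dx*s+dz*c,1))
rows([(0.,-60,200),(.35,-60,180),E(130),E(110)])
print(E(96),E(69))
E
```

```text
t 10.15 p [545.4  31.4 261.5] x [ 0.002  0.    -1.   ] z [ 0.125 -0.992  0.   ] yawz -82.81 F [-0.29 -0.69 -2.47] q [-8.4 20.1 89.2  0.  70.6 74.4] op 0.065
tray in panel yaw,roll,pitch [-0.101 -0.002  0.   ] C [-149.3   15.1  300.8] liptop [-151.3   15.3  323.8] foot [-164.3   16.5  235.8] TCP [-276.4   25.4  261.5] F [-0.6  0.4 -2.5] op 0.065
0.0 -60 200 dp [7.2, 92.9, -100.8] turn [-0.0, 0.002, 0.101]
0.35 -60 180 dp [8.5, 87.3, -74.7] turn [-0.345, -0.06, 0.1]
0.68 -39.4 93.4 dp [1.8, 116.6, -118.5] turn [-0.67, -0.117, 0.097]
0.68 -26.9 109.0 dp [-1.1, 128.8, -102.9] turn [-0.67, -0.117, 0.097]
(0.68, np.float64(-18.1), np.float64(119.9)) (0.68, np.float64(-1.1), np.float64(140.9))
```

Call:
send_rows(fingers=[0, 0, 0, 0, 0, 0, 0, 0, 0, 0], dp=[[0, 4, -2], [1, 12, -6], [1, 22, -12], [2, 32, -18], [2, 42, -24], [2, 52, -30], [2, 62, -36], [2, 70, -42], [2, 76, -48], [2, 80, -50]], turn=[[-0.04, -0.007, 0.006], [-0.11, -0.019, 0.016], [-0.19, -0.033, 0.028], [-0.27, -0.047, 0.04], [-0.35, -0.061, 0.05], [-0.43, -0.075, 0.062], [-0.51, -0.09, 0.074], [-0.58, -0.102, 0.084], [-0.64, -0.112, 0.093], [-0.67, -0.117, 0.097]])

```text
time_s: 10.98
position: [0.5458, 0.1135, 0.2099]
tcp_rot: [[0.14, 0.974, 0.178], [-0.613, 0.227, -0.756], [-0.777, -0.003, 0.629]]
force: [-0.5, -0.4, -2.7]
opening: 0.064
```

Call:
send_rows(fingers=[0, 0, 0], dp=[[0, 0, 0], [0, 0, 0], [0, 0, 0]], turn=[[0, 0, 0], [0, 0, 0], [0, 0, 0]])

```text
time_s: 11.23
position: [0.5459, 0.1133, 0.2104]
tcp_rot: [[0.14, 0.974, 0.177], [-0.613, 0.226, -0.757], [-0.778, -0.002, 0.629]]
force: [0.4, 1.0, -3.2]
opening: 0.062
```

```bash
python3 st.py; python3 - <<'E'
from pl import *
show()
w=snap('wrist','w7');s=snap('scene','s7');t=snap('top','t7')
E
```

```text
t 11.2333 p [545.9 113.3 210.4] x [ 0.14  -0.613 -0.778] z [ 0.177 -0.757  0.629] yawz -76.82 F [ 0.43  1.04 -3.17] q [ 21.3  32.   90.6 -41.4  70.  117.4] op 0.062
tray in panel yaw,roll,pitch [0.001 0.002 0.68 ] C [-72.9   9.3 160.9] liptop [-60.    9.3 180. ] foot [-125.5    9.3  119.7] TCP [-196.8    6.5  210.4] F [ 0.9 -0.7 -3.2] op 0.062
```

View pics/w7.png

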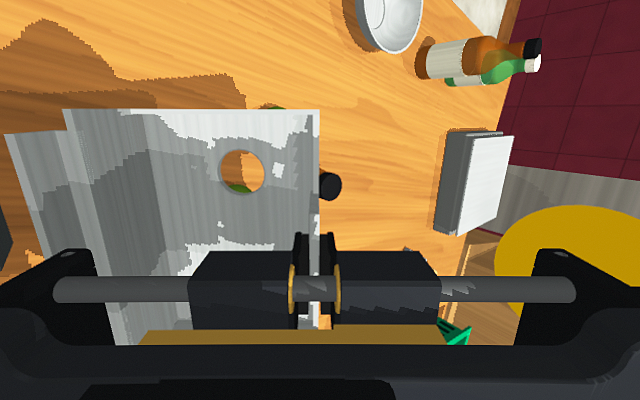

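View pics/s7.png

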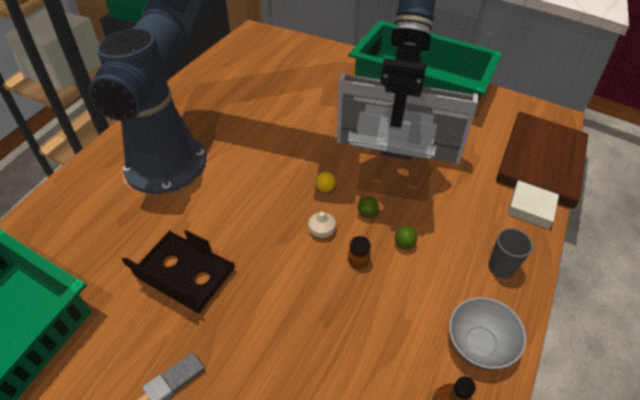

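View pics/t7.png

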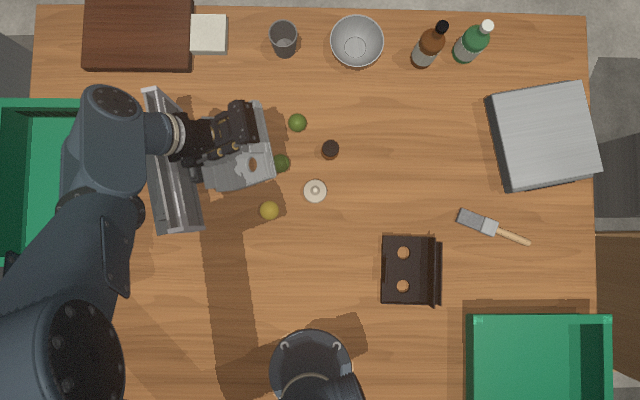

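```bash
cat > ov.py <<'E'
from pl import *
def overlay(tag):
    s=bot.read_state(); Rt,o=tray_state(s)
    M={'lipR':[(70,-75,92),(70,75,92)],'lipF':[(66,-75,92),(66,75,92)],'floor':[(-60,-85,29),(-60,85,29),(60,85,29)],'tab':[(-57,-30,65),(-57,30,65)],'bk':[(60,-85,73),(60,85,73)]}
    pan=[[(0,-157,190),(0,157,190)],[(0,-157,0),(0,157,0)],[(0,-150,140),(0,150,140)],[(0,-150,156),(0,150,156)]]
    for n,(x0,y0,x1,y1),f in(('scene',(325,60,485,180),5),('top',(130,80,290,240),3.7)):
        c=snap(n); im=cv2.resize(c['img'][y0:y1,x0:x1],None,fx=f,fy=f,interpolation=cv2.INTER_CUBIC)
        cv2.imwrite(f'pics/{tag}_{n}_raw.png',im)
        dr=lambda P,col:cv2.polylines(im,[np.int32(((proj(c,P)[:,:2]-[x0,y0]+.5)*f))],False,col,1)
        for m in M.values(): dr([o+Rt@np.array(q)/1e3 for q in m],(0,0,255))
        for m in pan: dr([P0+RP@np.array(q)/1e3 for q in m],(255,255,0))
        cv2.imwrite(f'pics/{tag}_{n}.png',im)
import sys
if __name__=='__main__': overlay(sys.argv[1]); show()
E
python3 ov.py a
```

```text
tray in panel yaw,roll,pitch [0.    0.002 0.68 ] C [-73.6   9.  161.1] liptop [-60.7   9.  180.2] foot [-126.1    9.1  120. ] TCP [-197.4    6.4  210.7] F [ 0.3 -0.5 -2.6] op 0.066
```

View pics/a_scene.png

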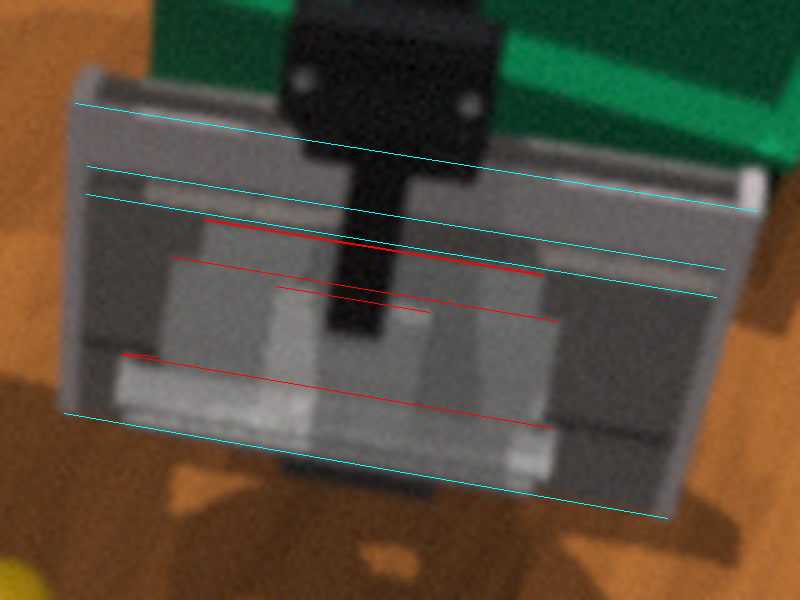

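View pics/a_top.png

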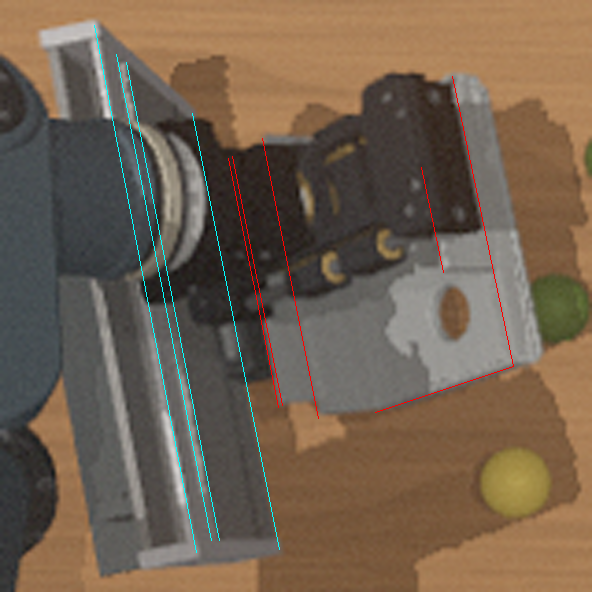

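Overlay agrees with the real lip edge (205,220)–(540,275), rim corner (120,355) and panel edges. Going to the pre-entry point just under the slot.

```bash
python3 - <<'E'
from pl import *
s,c=np.sin(.68),np.cos(.68)
def E(fz,g=71.4): dx,dz=70-g,69-fz; return (.68,round(dx*c+dz*s,1),round(140-dx*s+dz*c,1))
rows([E(105),E(98),E(69)])
E
```

```text
0.68 -23.7 112.9 dp [-2.5, 50.6, -48.2] turn [0.001, -0.002, -0.0]
0.68 -19.3 118.3 dp [-3.5, 54.9, -42.8] turn [0.001, -0.002, -0.0]
0.68 -1.1 140.9 dp [-7.6, 72.6, -20.2] turn [0.001, -0.002, -0.0]
```

Call:
send_rows(fingers=[0, 0, 0, 0, 0, 0, 0, 0, 0], dp=[[0, 6, -8], [-0.5, 14, -18], [-1, 23, -28], [-1.5, 32, -36], [-2, 40, -42], [-2.3, 46, -46], [-2.5, 50, -48], [-2.5, 50.6, -48.2], [-2.5, 50.6, -48.2]], turn=[[0, 0, 0], [0, 0, 0], [0, 0, 0], [0, 0, 0], [0, -0.001, 0], [0, -0.001, 0], [0.001, -0.002, 0], [0.001, -0.002, 0], [0.001, -0.002, 0]])

```text
time_s: 12.23
position: [0.5437, 0.1637, 0.1625]
tcp_rot: [[0.142, 0.974, 0.175], [-0.612, 0.226, -0.758], [-0.778, 0.0, 0.629]]
force: [0.9, -0.8, -2.0]
opening: 0.065
```

```bash
python3 ov.py b
```

```text
tray in panel yaw,roll,pitch [ 0.    -0.001  0.68 ] C [-23.8  -0.2 113.3] liptop [-10.9  -0.2 132.5] foot [-76.4  -0.3  72.2] TCP [-147.7   -2.7  162.9] F [-0.3  0.5 -2.3] op 0.066
```

View pics/b_scene.png

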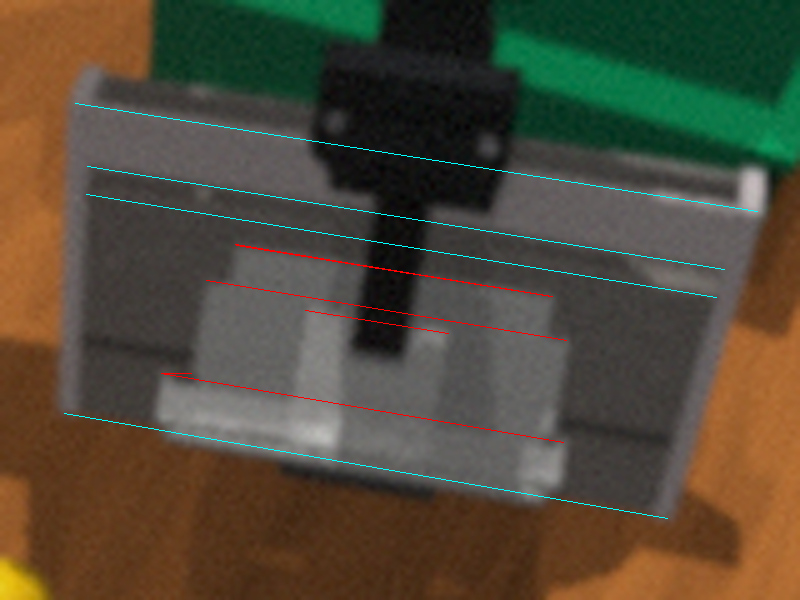

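View pics/b_scene_raw.png

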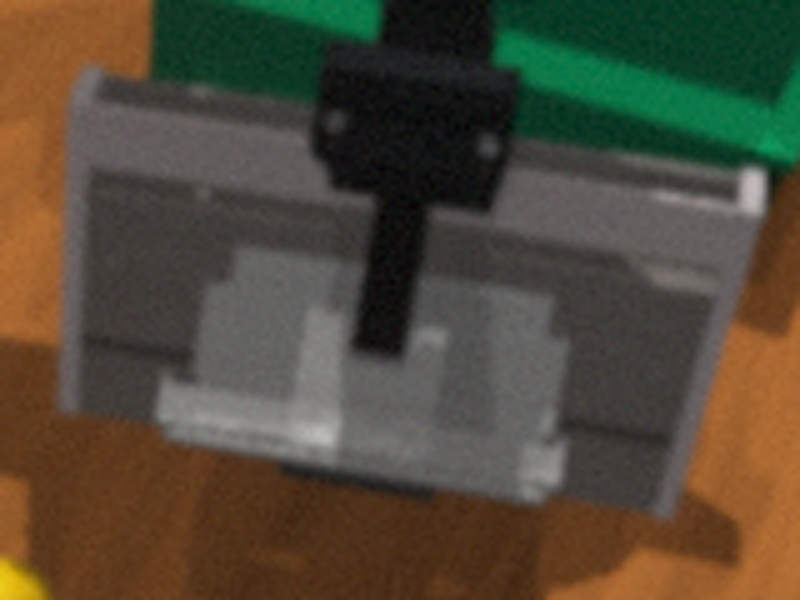

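Call:
send_rows(fingers=[0, 0, 0, 0, 0, 0, 0], dp=[[-0.4, 1.7, 2.2], [-0.8, 3.5, 4.4], [-1.2, 5.2, 6.6], [-1.6, 6.9, 8.8], [-2, 8.7, 11], [-2.4, 10.4, 13.2], [-2.4, 10.4, 13.2]], turn=[[0, 0, 0], [0, 0, 0], [0, 0, 0], [0, 0, 0], [0, 0, 0], [0, 0, 0], [0, 0, 0]])

```text
time_s: 12.92
position: [0.5417, 0.1741, 0.1767]
tcp_rot: [[0.143, 0.974, 0.174], [-0.612, 0.226, -0.758], [-0.778, 0.002, 0.628]]
force: [-0.3, -0.0, -2.9]
opening: 0.067
```

```bash
python3 ov.py c
```

```text
tray in panel yaw,roll,pitch [ 0.    -0.001  0.68 ] C [-13.1  -0.2 126.6] liptop [-1.000e-01 -2.000e-01  1.458e+02] foot [-65.6  -0.3  85.5] TCP [-136.9   -2.7  176.2] F [ 1.2  0.1 -2.7] op 0.069
```

View pics/c_scene.png

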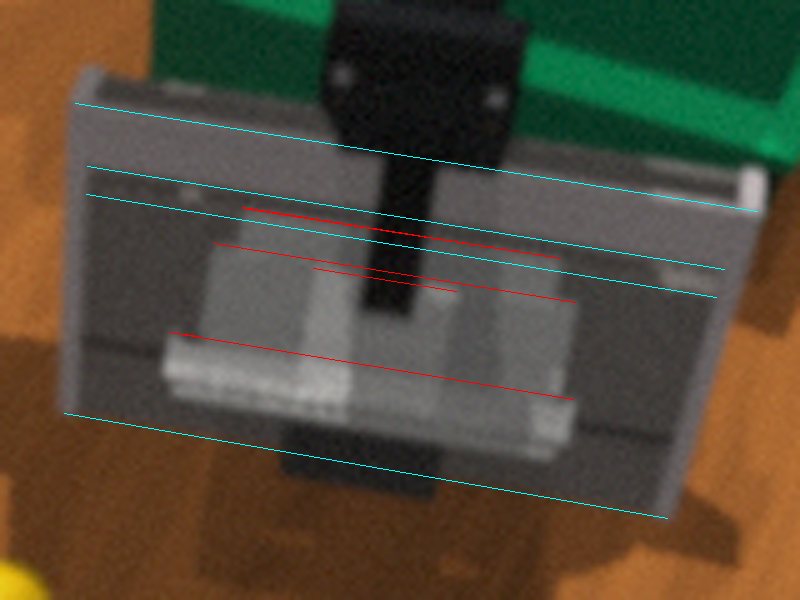

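Call:
send_rows(fingers=[0, 0, 0, 0, 0, 0, 0], dp=[[-0.4, 1.7, 2.1], [-0.8, 3.4, 4.2], [-1.2, 5.1, 6.3], [-1.6, 6.8, 8.4], [-2, 8.5, 10.5], [-2, 8.5, 10.5], [-2, 8.5, 10.5]], turn=[[0, 0, 0], [0, 0, 0], [0, 0, 0], [0, 0, 0], [0, 0, 0], [0, 0, 0], [0, 0, 0]])

```text
time_s: 13.6
position: [0.5394, 0.1826, 0.1868]
tcp_rot: [[0.143, 0.974, 0.174], [-0.612, 0.225, -0.758], [-0.778, 0.002, 0.628]]
force: [0.3, 0.4, -2.2]
opening: 0.069
```

```bash
python3 ov.py d
```

```text
tray in panel yaw,roll,pitch [ 0.    -0.001  0.679] C [ -4.   -0.3 137.1] liptop [  8.9  -0.2 156.2] foot [-56.5  -0.3  95.9] TCP [-127.9   -2.7  186.6] F [ 0.8 -0.5 -2.5] op 0.065
```

View pics/d_scene.png

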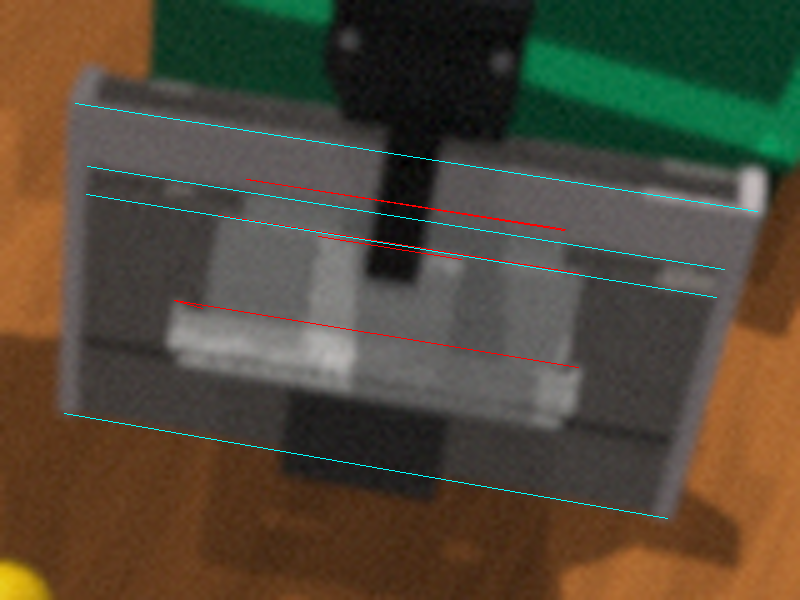

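```bash
python3 - <<'E'
from pl import *
rows([(.68,-1,141.5),(.68,1.5,142.5),(.6,3,142.5),(.5,5,142.5),(.4,6.5,142),(.3,7.5,142),(.25,8,142)])
E
```

```text
0.68 -1 141.5 dp [-0.9, 2.9, 4.5] turn [-0.001, 0.001, -0.0]
0.68 1.5 142.5 dp [-1.5, 5.3, 5.5] turn [-0.001, 0.001, -0.0]
0.6 3 142.5 dp [-1.0, 3.3, -4.5] turn [0.077, 0.019, -0.0]
0.5 5 142.5 dp [-0.7, 2.1, -17.5] turn [0.174, 0.042, -0.0]
0.4 6.5 142 dp [-0.6, 1.6, -31.2] turn [0.272, 0.064, -0.0]
0.3 7.5 142 dp [-0.7, 1.9, -44.5] turn [0.369, 0.087, -0.0]
0.25 8 142 dp [-0.8, 2.5, -51.1] turn [0.418, 0.098, -0.0]
```

Call:
send_rows(fingers=[0, 0, 0, 0, 0, 0, 0, 0], dp=[[-0.5, 1.5, 2.2], [-0.9, 2.9, 4.5], [-1.5, 5.3, 5.5], [-1.4, 4.8, 3], [-1.2, 4, 0], [-1, 3.3, -4.5], [-0.9, 3, -8], [-0.9, 2.8, -11]], turn=[[0, 0, 0], [0, 0, 0], [0, 0, 0], [0.02, 0.005, 0], [0.045, 0.011, 0], [0.077, 0.019, 0], [0.103, 0.025, 0], [0.126, 0.031, 0]])

```text
time_s: 14.37
position: [0.5385, 0.1847, 0.1755]
tcp_rot: [[0.117, 0.974, 0.192], [-0.507, 0.225, -0.832], [-0.854, -0.0, 0.521]]
force: [-0.1, 0.1, -3.1]
opening: 0.066
```

```bash
python3 ov.py e;python3 - <<'E'
from pl import *
rows([(.5,5,142.5),(.4,6.5,142),(.3,7.5,142),(.25,8,142)])
E
```

```text
tray in panel yaw,roll,pitch [-0.001  0.     0.549] C [  3.1   0.  142.8] liptop [ 13.4  -0.  163.4] foot [-43.6   0.1  95.1] TCP [-126.2   -2.3  175.8] F [ 1.   0.3 -2. ] op 0.065
0.5 5 142.5 dp [0.1, 0.5, -6.6] turn [0.048, 0.011, 0.001]
0.4 6.5 142 dp [0.2, -0.0, -20.3] turn [0.145, 0.033, 0.001]
0.3 7.5 142 dp [0.1, 0.3, -33.6] turn [0.243, 0.055, 0.001]
0.25 8 142 dp [-0.0, 0.9, -40.3] turn [0.291, 0.067, 0.001]
```

View pics/e_scene.png

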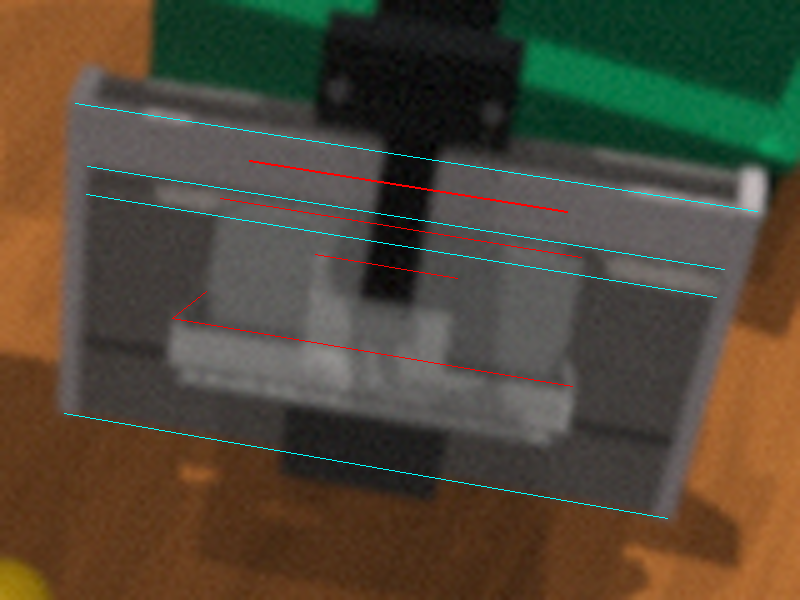

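View pics/e_top.png

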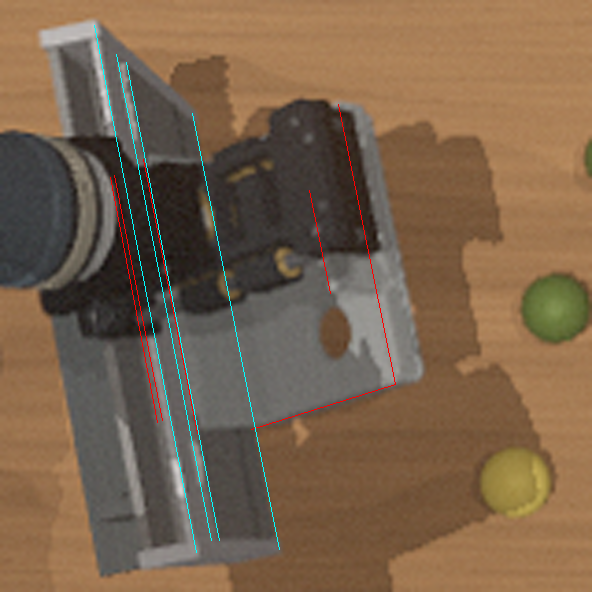

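Call:
send_rows(fingers=[0, 0, 0, 0, 0, 0, 0, 0, 0], dp=[[0.1, 0.5, -6.6], [0.1, 0.3, -11], [0.1, 0.1, -15.5], [0.2, 0, -20.3], [0.2, 0.1, -24.7], [0.2, 0.2, -29.2], [0.1, 0.3, -33.6], [0, 0.6, -37], [0, 0.6, -37]], turn=[[0.048, 0.011, 0.001], [0.08, 0.018, 0.001], [0.112, 0.026, 0.001], [0.145, 0.033, 0.001], [0.178, 0.04, 0.001], [0.21, 0.048, 0.001], [0.243, 0.055, 0.001], [0.267, 0.061, 0.001], [0.267, 0.061, 0.001]])

```text
time_s: 15.22
position: [0.5385, 0.1834, 0.1386]
tcp_rot: [[0.06, 0.975, 0.215], [-0.266, 0.223, -0.938], [-0.962, -0.001, 0.272]]
force: [-0.5, 0.0, -2.5]
opening: 0.068
```

```bash
python3 ov.py f;python3 - <<'E'
from pl import *
rows([(.275,8,141),(.25,8,140.5),(.23,8,140.5),(.22,9,140.5)])
E
```

```text
tray in panel yaw,roll,pitch [-0.001  0.     0.276] C [  7.4   0.  141.9] liptop [ 11.8   0.  164.6] foot [-24.7   0.1  83.5] TCP [-126.    -2.4  138.9] F [-0.6 -0.3 -3. ] op 0.065
0.275 8 141 dp [0.0, 0.6, -1.1] turn [0.001, -0.0, 0.001]
0.25 8 140.5 dp [-0.0, 0.7, -4.9] turn [0.026, 0.005, 0.001]
0.23 8 140.5 dp [-0.1, 0.9, -7.6] turn [0.045, 0.01, 0.001]
0.22 9 140.5 dp [-0.3, 2.0, -8.9] turn [0.055, 0.012, 0.001]
```

View pics/f_scene.png

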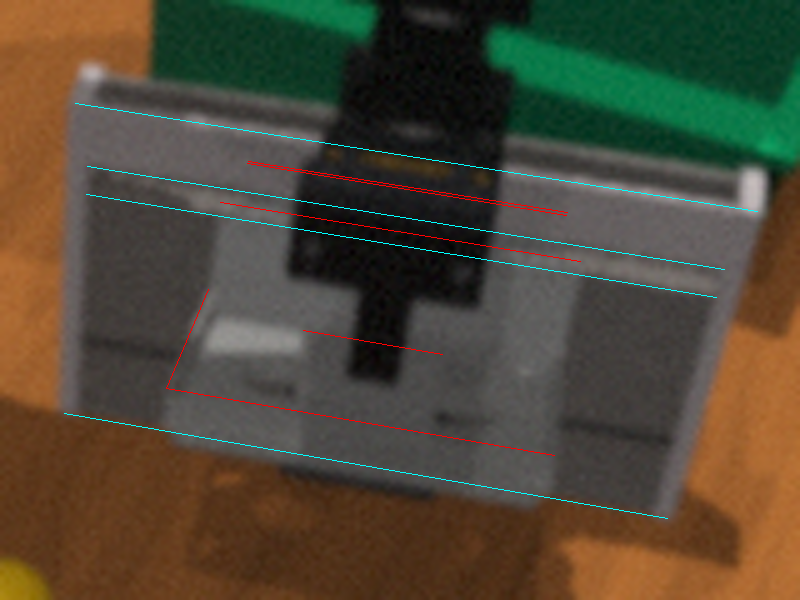

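Call:
send_rows(fingers=[0, 0, 0, 0, 0], dp=[[0, 0.6, -1.1], [0, 0.7, -3], [0, 0.7, -4.9], [-0.1, 0.9, -7.6], [-0.1, 0.9, -7.6]], turn=[[0.001, 0, 0.001], [0.012, 0.003, 0.001], [0.026, 0.005, 0.001], [0.045, 0.01, 0.001], [0.045, 0.01, 0.001]])

```text
time_s: 15.73
position: [0.5383, 0.1846, 0.1309]
tcp_rot: [[0.05, 0.974, 0.219], [-0.222, 0.225, -0.949], [-0.974, -0.001, 0.227]]
force: [0.3, -0.4, -3.0]
opening: 0.069
```

```bash
python3 -c "
from pl import *
show();rows([(.21,8.5,140.3),(.2,8.5,140.2)])"
```

```text
tray in panel yaw,roll,pitch [-0.     0.001  0.229] C [  7.5   0.3 140.2] liptop [ 10.8   0.3 163. ] foot [-21.8   0.4  80.3] TCP [-125.6   -2.1  130.9] F [-0.5 -0.2 -3. ] op 0.069
0.21 8.5 140.3 dp [0.1, 1.2, -2.4] turn [0.019, 0.003, 0.0]
0.2 8.5 140.2 dp [0.1, 1.3, -3.8] turn [0.029, 0.006, 0.0]
```

Call:
send_rows(fingers=[0, 0, 0], dp=[[0, 0.6, -1.2], [0.1, 1.2, -2.4], [0.1, 1.2, -2.4]], turn=[[0.01, 0.002, 0], [0.019, 0.003, 0], [0.019, 0.003, 0]])

```text
time_s: 15.98
position: [0.5384, 0.1855, 0.1283]
tcp_rot: [[0.047, 0.975, 0.219], [-0.203, 0.224, -0.953], [-0.978, 0.0, 0.208]]
force: [0.5, -0.1, -2.4]
opening: 0.064
```

```bash
python3 -c "
from pl import *
show();rows([(.2,8.5,140.2)])"
```

```text
tray in panel yaw,roll,pitch [-0.001 -0.     0.21 ] C [  8.2  -0.  140.2] liptop [ 11.   -0.  163.1] foot [-20.   -0.   79.7] TCP [-124.7   -2.4  128.3] F [-0.2 -0.5 -2.4] op 0.064
0.2 8.5 140.2 dp [-0.0, 0.5, -1.3] turn [0.009, 0.002, 0.001]
```

Call:
send_rows(fingers=[0.08, 0.1, 0.14, 0.2, 0.28, 0.35, 0.4, 0.4], dp=[[0, 0, 0], [0, 0, 0], [0, 0, 0], [0, 0, 0], [0, 0, 0], [0, 0, 0], [0, 0, 0], [0, 0, 0]], turn=[[0, 0, 0], [0, 0, 0], [0, 0, 0], [0, 0, 0], [0, 0, 0], [0, 0, 0], [0, 0, 0], [0, 0, 0]])

```text
time_s: 16.65
position: [0.5384, 0.1856, 0.1283]
tcp_rot: [[0.047, 0.975, 0.219], [-0.203, 0.224, -0.953], [-0.978, 0.0, 0.208]]
force: [0.4, 0.2, 0.3]
opening: 0.374
```

```bash
python3 ov.py g; python3 -c "
from h import *
snap('wrist','g_w')"
```

```text
tray in panel yaw,roll,pitch [-0.001 -0.     0.21 ] C [  8.2  -0.  140.2] liptop [ 11.   -0.  163.1] foot [-20.   -0.   79.8] TCP [-124.7   -2.4  128.3] F [ 0.1 -0.5  0. ] op 0.39
```

View pics/g_scene.png

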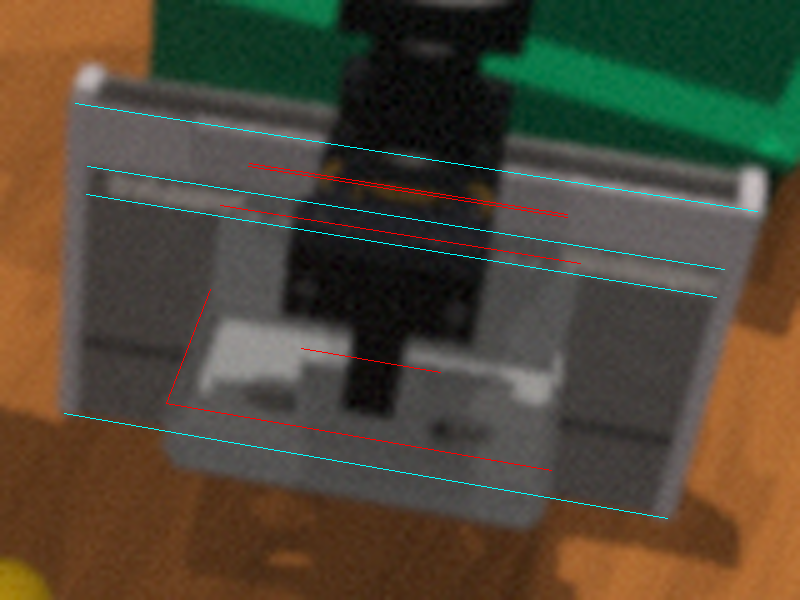

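View pics/g_w.png

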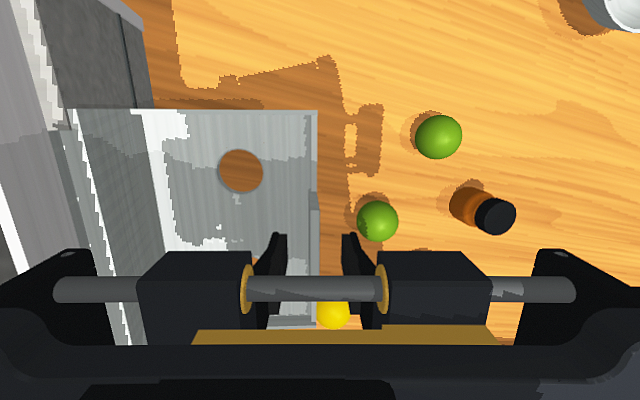

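Let go, and the tray stays hanging at about 0.2 rad (tray unchanged in the wrist view, force zero). Retreating along the tool axis.

Call:
send_rows(fingers=[0.4, 0.4, 0.4, 0.4, 0.4, 0.4, 0.4], dp=[[0, 1, 5], [-0.7, 3, 14.5], [-1.4, 6, 29], [-2.3, 10, 48], [-3.2, 14, 68], [-3.5, 15.2, 73], [-3.5, 15.2, 73]], turn=[[0, 0, 0], [0, 0, 0], [0, 0, 0], [0, 0, 0], [0, 0, 0], [0, 0, 0], [0, 0, 0]])

```text
time_s: 17.38
position: [0.5363, 0.2016, 0.2037]
tcp_rot: [[0.052, 0.974, 0.219], [-0.201, 0.225, -0.953], [-0.978, 0.006, 0.208]]
force: [-0.5, 0.2, -0.2]
opening: 0.398
```

```bash
python3 st.py; python3 -c "
from h import *
snap('wrist','h_w');s=snap('scene');cv2.imwrite('pics/h_s.png',cv2.resize(s['img'][60:260,300:500],None,fx=3,fy=3,interpolation=cv2.INTER_CUBIC))"
```

```text
t 17.3833 p [536.3 201.6 203.7] x [ 0.052 -0.201 -0.978] z [ 0.219 -0.953  0.208] yawz -77.08 F [-0.49  0.24 -0.17] q [ 16.3  27.3  88.3 -13.2  65.3  99. ] op 0.398
```

View pics/h_s.png

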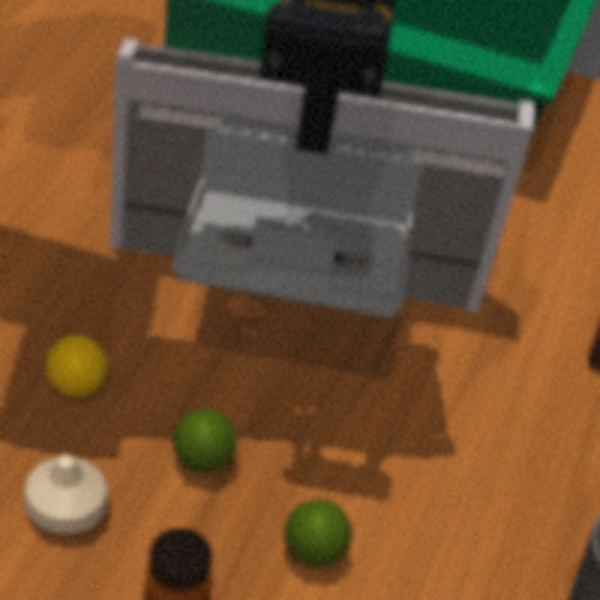

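View pics/h_w.png

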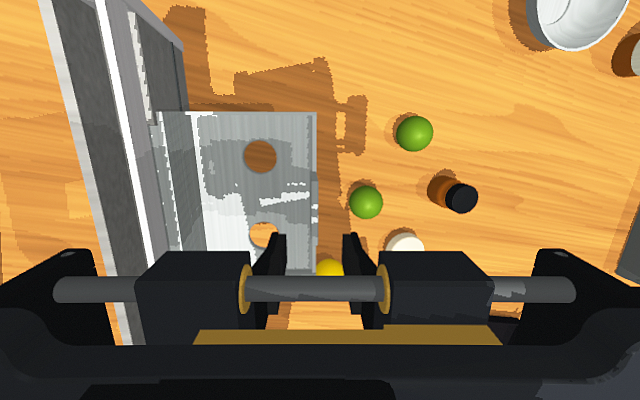

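Call:
send_rows(fingers=[0, 0, 0, 0, 0, 0, 0, 0], dp=[[0, 0, 4], [0, -3, 4], [-1, -6, 4], [-2, -10, 2], [-2, -10, 0], [-2, -10, -5], [-2, -10, -12], [-2, -10, -18]], turn=[[0.03, 0.007, 0], [0.08, 0.018, 0], [0.14, 0.032, 0], [0.204, 0.047, 0], [0.204, 0.047, 0], [0.204, 0.047, 0], [0.204, 0.047, 0], [0.204, 0.047, 0]])

```text
time_s: 18.15
position: [0.5317, 0.1912, 0.1817]
tcp_rot: [[-0.002, 0.974, 0.225], [-0.001, 0.225, -0.974], [-1.0, -0.002, 0.001]]
force: [-0.5, -0.0, 0.6]
opening: 0.014
```

```bash
python3 st.py; python3 -c "
from pl import *
s=bot.read_state();print(RP.T@(np.array(s['position'])-P0)*1e3)
w=snap('wrist','i_w');s=snap('scene');cv2.imwrite('pics/i_s.png',cv2.resize(s['img'][60:180,330:490],None,fx=5,fy=5,interpolation=cv2.INTER_CUBIC))
"
```

```text
t 18.15 p [531.7 191.2 181.7] x [-0.002 -0.001 -1.   ] z [ 0.225 -0.974  0.001] yawz -76.99 F [-0.5  -0.03  0.6 ] q [ 8.5 27.  91.9 -0.1 61.3 85.5] op 0.014
[-117.67505289    2.84670796  181.70308498]
```

View pics/i_s.png

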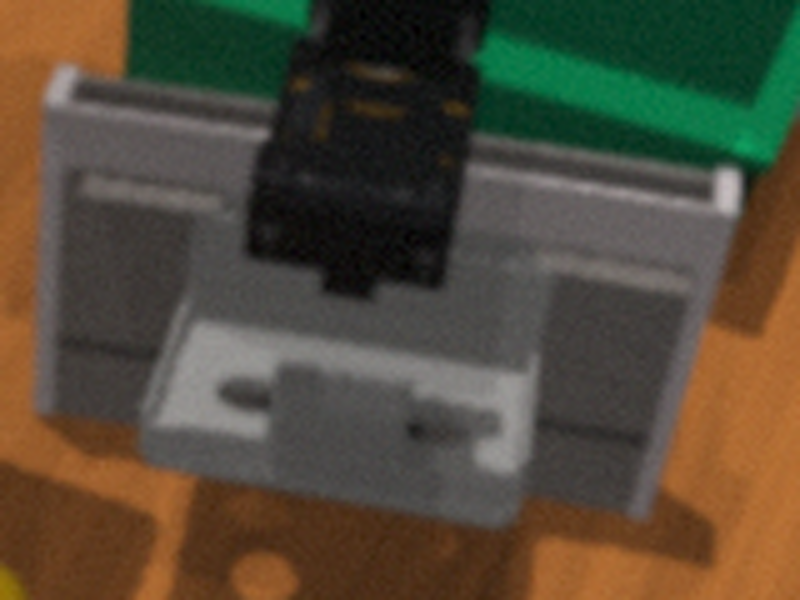

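View pics/i_w.png

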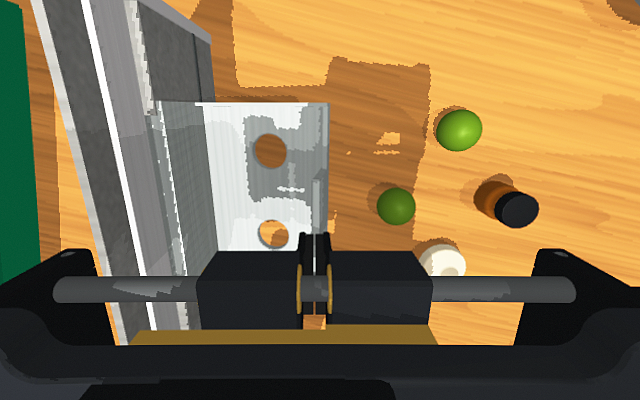

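```bash
python3 -c "
from pl import *
w=snap('wrist')
for v in (185,195,205,215,222):
  for u in range(308,332,2):
    P=RP.T@(pts(w,[(u,v)])[0]-P0)*1e3
    if P[2]>145: print(u,v,P.round(1))
"
```

```text
312 185 [-114.9  -25.1  157.2]
314 185 [-116.4  -25.2  157.4]
316 185 [-117.9  -25.2  157.4]
318 185 [-119.4  -25.4  158.2]
320 185 [-121.   -24.3  154.3]
312 195 [-114.9  -17.   156.4]
314 195 [-116.4  -17.   156.5]
316 195 [-117.9  -17.3  157.6]
318 195 [-119.4  -17.6  158.3]
320 195 [-121.1  -15.9  153. ]
312 205 [-114.9   -9.   156.8]
314 205 [-116.4   -9.   156.8]
316 205 [-118.    -8.8  156.2]
318 205 [-119.5   -9.   156.9]
320 205 [-121.1   -7.9  153.5]
312 215 [-114.8   -0.5  156.2]
314 215 [-116.4   -1.   157.4]
316 215 [-117.9   -1.2  158. ]
318 215 [-119.5   -1.1  157.6]
320 215 [-121.2    1.1  151.9]
312 222 [-114.8    5.1  156.8]
314 222 [-116.4    5.3  156.4]
316 222 [-118.     5.2  156.7]
318 222 [-119.5    4.6  158. ]
320 222 [-121.2    7.3  151.5]
```

Call:
send_rows(fingers=[0, 0, 0, 0, 0, 0, 0, 0, 0, 0], dp=[[0.5, 0, -10], [0.5, 0, -20], [0.5, 0, -24], [0.5, 0, -27], [0.5, 0, -30], [0.5, 0, -33], [0.5, -0.5, -36], [0.5, -0.5, -38], [0.5, -0.5, -40], [0.5, -0.5, -40]], turn=[[0, 0, 0], [0, 0, 0], [0, 0, 0], [0, 0, 0], [0, 0, 0], [0, 0, 0], [0, 0, 0], [0, 0, 0], [0, 0, 0], [0, 0, 0]])

```text
time_s: 19.13
position: [0.5318, 0.1908, 0.1416]
tcp_rot: [[-0.003, 0.974, 0.225], [-0.001, 0.225, -0.974], [-1.0, -0.003, 0.0]]
force: [0.3, -0.3, 0.0]
opening: 0.005
```

```bash
python3 st.py; python3 -c "
from pl import *
s=bot.read_state();print(RP.T@(np.array(s['position'])-P0)*1e3)
w=snap('wrist')
for v in (195,205):
  for u in range(308,332,3):
    P=RP.T@(pts(w,[(u,v)])[0]-P0)*1e3
    if P[2]>110: print(u,v,P.round(1))
"
```

```text
t 19.1333 p [531.8 190.8 141.6] x [-0.003 -0.001 -1.   ] z [ 0.225 -0.974  0.   ] yawz -76.97 F [ 0.34 -0.26  0.01] q [ 8.4 30.  94.  -0.  56.1 85.4] op 0.005
[-118.12615801    2.86216833  141.60668054]
311 195 [-115.2  -29.9  156.5]
314 195 [-117.1  -30.   157. ]
317 195 [-118.9  -30.1  157.3]
320 195 [-120.8  -29.3  154.7]
323 195 [-123.2  -25.4  141.9]
326 195 [-125.9  -20.6  126.3]
311 205 [-115.2  -23.3  156.4]
314 205 [-117.1  -23.5  157.1]
317 205 [-118.9  -24.1  158.7]
320 205 [-120.9  -22.7  154.8]
323 205 [-123.2  -18.   141.1]
326 205 [-126.   -12.3  124.7]
```

```bash
python3 -c "
from pl import *
w=snap('wrist','j_w');s=snap('scene');cv2.imwrite('pics/j_s.png',cv2.resize(s['img'][60:180,330:490],None,fx=5,fy=5,interpolation=cv2.INTER_CUBIC))
t=snap('top');cv2.imwrite('pics/j_t.png',cv2.resize(t['img'][80:240,130:290],None,fx=3.7,fy=3.7,interpolation=cv2.INTER_CUBIC))
"
```

```text
(no output)
```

View pics/j_w.png

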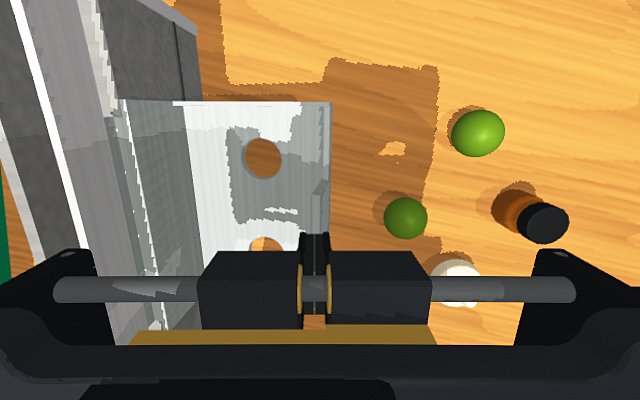

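View pics/j_s.png

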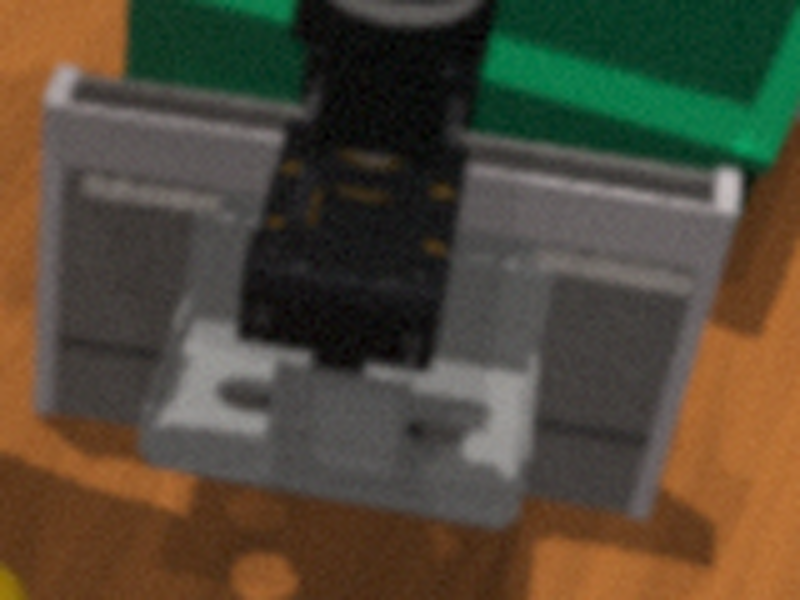

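View pics/j_t.png

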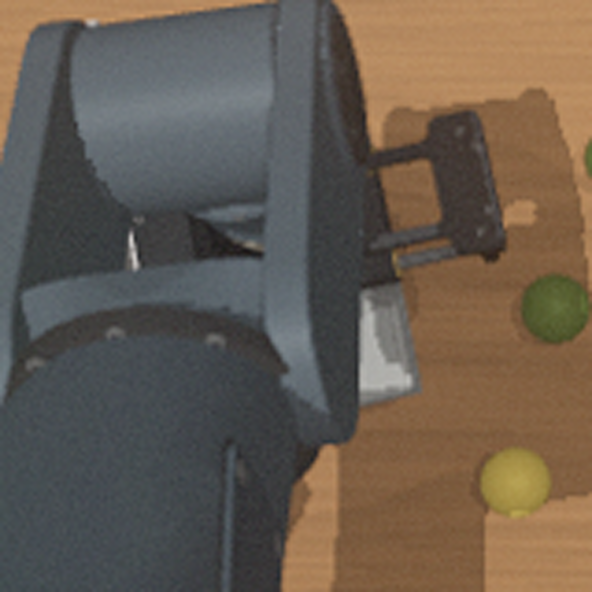

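Call:
send_rows(fingers=[0, 0, 0, 0, 0], dp=[[0, 0, -2], [0, 0, -4], [0, 0, -6], [0, 0, -8], [0, 0, -8]], turn=[[0, 0, 0], [0, 0, 0], [0, 0, 0], [0, 0, 0], [0, 0, 0]])

```text
time_s: 19.75
position: [0.5322, 0.1909, 0.1338]
tcp_rot: [[-0.002, 0.974, 0.226], [-0.001, 0.226, -0.974], [-1.0, -0.002, 0.0]]
force: [-0.4, 0.2, 1.2]
opening: 0.004
```

```bash
python3 st.py; python3 -c "
from pl import *
s=bot.read_state();p=np.array(s['position']);R=np.array(s['tcp_rot']);print(RP.T@(p-P0)*1e3)
w=snap('wrist','k_w')
for v in (205,):
  for u in range(308,332,3):
    P=RP.T@(pts(w,[(u,v)])[0]-P0)*1e3
    if P[2]>110: print(u,v,P.round(1))
for m in [(0,9.5,8),(0,-9.5,8),(0,0,0),(-19,9.5,8),(-30,9.5,8),(-33,11,4)]: print(m,proj(w,p+R@np.array(m)/1e3).round(0))
# finger depth scan in tool frame
for v in range(226,262,4):
  print(v,[((pts(w,[(u,v)])[0]-p)@R*1e3).round(0).tolist() for u in (302,309,322,328)])
cv2.imwrite('pics/k_wc.png',cv2.resize(w['img'][150:270,250:380],None,fx=6,fy=5,interpolation=cv2.INTER_CUBIC))
"
```

```text
t 19.75 p [532.2 190.9 133.8] x [-0.002 -0.001 -1.   ] z [ 0.226 -0.974  0.   ] yawz -76.96 F [-0.4   0.19  1.16] q [ 8.4 30.7 94.4 -0.  55.1 85.4] op 0.004
[-118.11519332    2.48190011  133.81184289]
311 205 [-115.2  -25.7  154.5]
314 205 [-117.   -25.6  154.5]
317 205 [-118.9  -26.   155.4]
320 205 [-120.7  -25.2  153.2]
323 205 [-123.1  -20.   138. ]
326 205 [-125.9  -13.7  119.6]
(0, 9.5, 8) [[327. 221.   1.]]
(0, -9.5, 8) [[327. 245.   1.]]
(0, 0, 0) [[316. 233.   1.]]
(-19, 9.5, 8) [[328. 232.   1.]]
(-30, 9.5, 8) [[329. 240.   1.]]
(-33, 11, 4) [[323. 240.   1.]]
226 [[28.0, -6.0, -11.0], [28.0, -6.0, -5.0], [-8.0, 9.0, 4.0], [32.0, -8.0, 10.0]]
230 [[29.0, -10.0, -11.0], [29.0, -10.0, -5.0], [-9.0, 7.0, 4.0], [34.0, -12.0, 11.0]]
234 [[-27.0, 12.0, -8.0], [-24.0, 10.0, -4.0], [-26.0, 11.0, 4.0], [-27.0, 12.0, 7.0]]
238 [[-33.0, 12.0, -8.0], [-29.0, 10.0, -4.0], [-30.0, 11.0, 4.0], [-32.0, 11.0, 7.0]]
242 [[-37.0, 11.0, -8.0], [-34.0, 10.0, -4.0], [-35.0, 10.0, 4.0], [-37.0, 12.0, 7.0]]
246 [[-43.0, 12.0, -8.0], [-39.0, 10.0, -4.0], [-39.0, 10.0, 3.0], [-43.0, 12.0, 7.0]]
250 [[-46.0, 11.0, -8.0], [-44.0, 10.0, -4.0], [-43.0, 10.0, 3.0], [-46.0, 11.0, 6.0]]
254 [[-52.0, 12.0, -7.0], [-48.0, 10.0, -4.0], [-48.0, 10.0, 3.0], [-97.0, 36.0, 4.0]]
258 [[-54.0, 11.0, -7.0], [-53.0, 10.0, -4.0], [-53.0, 10.0, 3.0], [-97.0, 35.0, 4.0]]
```

View pics/k_wc.png

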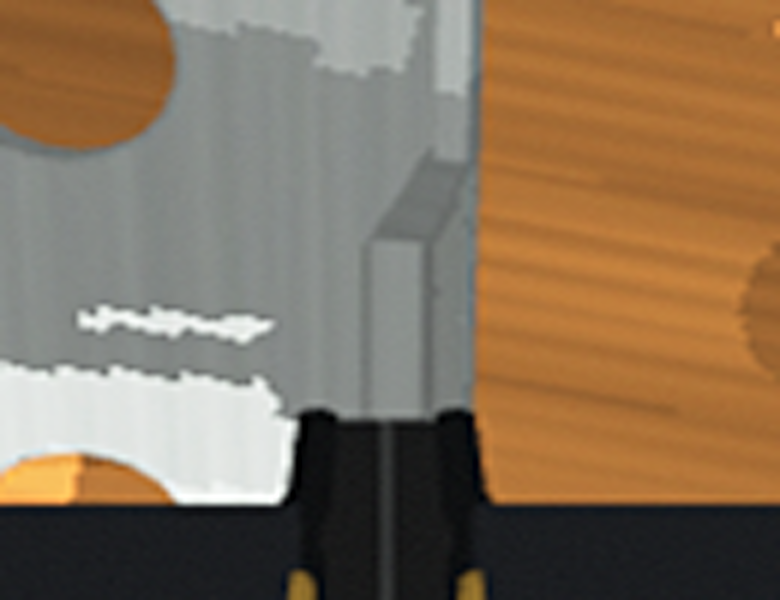

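Measured contact: the real finger end sits about 21 mm behind the reported TCP (tab top at 154.5 while TCP reads 133.8), which also explains the first slipped grasp. Continuing the press.

Call:
send_rows(fingers=[0, 0, 0, 0, 0, 0, 0], dp=[[0, 0, -2.5], [0, 0, -5], [0, 0, -7.5], [0, 0, -10], [0, 0, -12.5], [0, 0, -15], [0, 0, -15]], turn=[[0, 0, 0], [0, 0, 0], [0, 0, 0], [0, 0, 0], [0, 0, 0], [0, 0, 0], [0, 0, 0]])

```text
time_s: 20.38
position: [0.5317, 0.1908, 0.1182]
tcp_rot: [[-0.003, 0.974, 0.226], [-0.001, 0.226, -0.974], [-1.0, -0.004, 0.0]]
force: [0.2, 0.1, -0.8]
opening: 0.006
```

```bash
cat > tabz.py <<'E'
from pl import *
s=bot.read_state();p=np.array(s['position']);print('TCPpan',(RP.T@(p-P0)*1e3).round(1),'F',(RP.T@np.array(s['force'])).round(2),s['time_s'])
w=snap('wrist')
for u in range(302,332,2):
    P=RP.T@(pts(w,[(u,205)])[0]-P0)*1e3
    if P[2]>110: print(u,P.round(1))
E
python3 tabz.py
```

```text
TCPpan [-118.1    2.9  118.2] F [ 0.09 -0.18 -0.78] 20.3833
308 [-113.2  -22.7  131.4]
310 [-114.5  -23.5  133.7]
312 [-115.8  -23.5  133.7]
314 [-117.   -23.4  133.5]
```

Call:
send_rows(fingers=[0, 0, 0, 0], dp=[[0, 0, -2], [0, 0, -4], [0, 0, -6], [0, 0, -6]], turn=[[0, 0, 0], [0, 0, 0], [0, 0, 0], [0, 0, 0]])

```text
time_s: 20.77
position: [0.5315, 0.1907, 0.112]
tcp_rot: [[-0.004, 0.974, 0.226], [-0.001, 0.226, -0.974], [-1.0, -0.004, 0.0]]
force: [-0.3, -0.4, -0.1]
opening: 0.002
```

```bash
python3 tabz.py
```

```text
TCPpan [-118.1    3.1  112. ] F [-0.37  0.34 -0.09] 20.7667
308 [-113.4  -25.3  133.3]
310 [-114.6  -25.1  132.7]
312 [-115.8  -25.3  133.4]
314 [-117.   -24.7  131.6]
```

Call:
send_rows(fingers=[0, 0, 0], dp=[[0, 0, -1.5], [0, 0, -3], [0, 0, -3]], turn=[[0, 0, 0], [0, 0, 0], [0, 0, 0]])

```text
time_s: 21.07
position: [0.532, 0.1908, 0.1109]
tcp_rot: [[-0.003, 0.974, 0.226], [-0.001, 0.226, -0.974], [-1.0, -0.003, 0.0]]
force: [-1.8, -0.7, 8.9]
opening: 0.006
```

```bash
python3 tabz.py
```

```text
TCPpan [-118.1    2.6  110.9] F [-0.28  1.96  8.89] 21.0667
308 [-113.4  -26.1  133.1]
310 [-114.6  -26.   132.9]
312 [-115.8  -25.7  132.1]
314 [-117.   -25.8  132.4]
```

Firm at 8.9 N with the tab down at 132.5, so it is home. Backing off and turning the jaws along the panel's width for the limes.

Call:
send_rows(fingers=[0.02, 0.02, 0.8, 0.8, 0.8, 0.8, 0.8, 0.8, 0.8, 0.8], dp=[[0, 0, 8], [0, -1, 25], [0, -3, 50], [0, -8, 80], [0, -20, 100], [0, -35, 110], [0, -50, 120], [0, -65, 120], [0, -80, 120], [0, -90, 120]], turn=[[0, 0, 0], [0, 0, 0], [0, 0, 0.05], [0, 0, 0.15], [0, 0, 0.27], [0, 0, 0.39], [0, 0, 0.51], [0, 0, 0.63], [0, 0, 0.75], [0, 0, 0.87]])

```text
time_s: 21.95
position: [0.5322, 0.0996, 0.2316]
tcp_rot: [[0.0, 0.451, 0.893], [-0.003, 0.893, -0.451], [-1.0, -0.002, 0.002]]
force: [-0.3, -0.3, -0.3]
opening: 0.542
```

```bash
python3 st.py; python3 -c "
from h import *
c=snap('scene','l_s');t=snap('top','l_t')
cv2.imwrite('pics/l_sc.png',cv2.resize(c['img'][60:180,330:490],None,fx=5,fy=5,interpolation=cv2.INTER_CUBIC))
for nm,k in(('S',c),('T',t)):
    hsv=cv2.cvtColor(k['img'],cv2.COLOR_BGR2HSV)
    m=cv2.inRange(hsv,(30,110,30),(60,255,200)); n,l,st,ce=cv2.connectedComponentsWithStats(m)
    for i in range(1,n):
        if 60<st[i,4]<1500: print(nm,ce[i].round(1),st[i,4], onplane(k,ce[i],.024).round(4))
print('jar',onplane(t,[(330,148)],.06),'garlic',onplane(t,[(315,190)],.03),'yellow',onplane(t,[(269,210)],.024))
"
```

```text
t 21.95 p [532.2  99.6 231.6] x [ 0.    -0.003 -1.   ] z [ 0.893 -0.451  0.002] yawz -26.8 F [-0.27 -0.28 -0.29] q [-1.1 21.6 92.  -0.2 66.4 25.8] op 0.542
S [367.9 206.9] 293 [[0.522  0.0816 0.024 ]]
S [405.6 237.3] 332 [[0.6266 0.0402 0.024 ]]
T [297.3 122.1] 205 [[0.6283 0.0384 0.024 ]]
T [282.8 163.2] 132 [[0.5218 0.0735 0.024 ]]
jar [[ 0.55593863 -0.04403329  0.06      ]] garlic [[ 0.45424243 -0.00880508  0.03      ]] yellow [[0.40274699 0.10612304 0.024     ]]
```

View pics/l_sc.png

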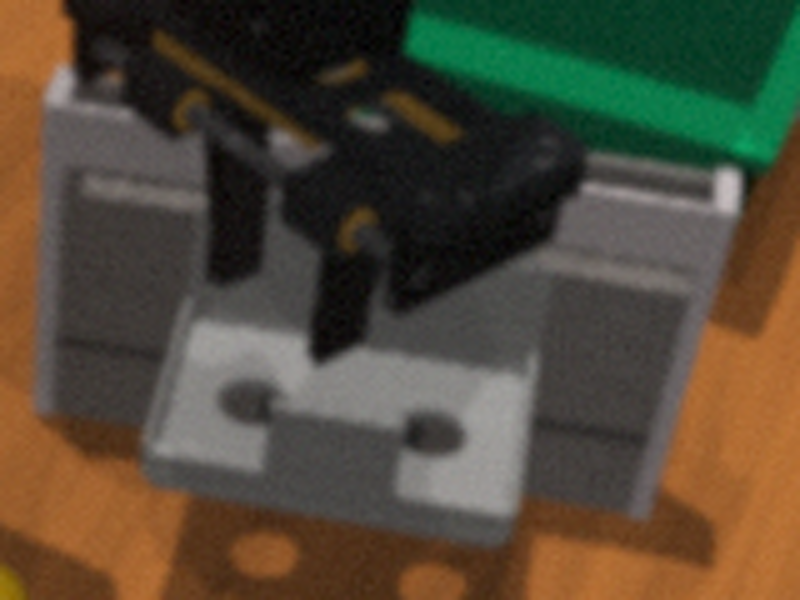

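View pics/l_t.png

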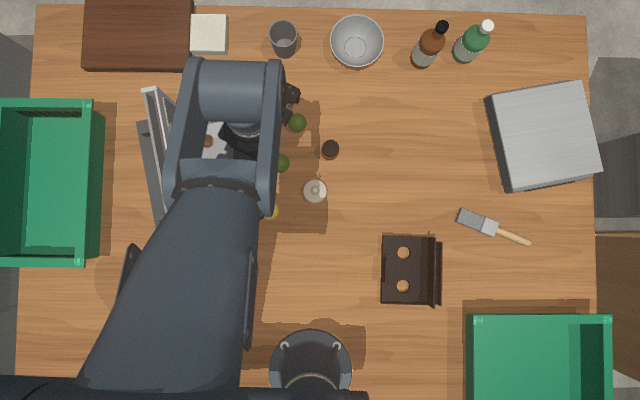

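```bash
python3 -c "
from pl import *
c=snap('scene')
Q=onplane(c,[(247/5+330-.4,400/5+60-.4),(432/5+330-.4,432/5+60-.4)],.088)
for q in Q: print(q.round(4),(RP.T@(q-P0)*1e3).round(1))
for y in(42,-42): print((P0+RP@np.array([-.065,y/1e3,.1055])).round(4))
# floor plane from depth
u,v=np.meshgrid(np.arange(355,440),np.arange(118,170));P=(pts(c,np.c_[u.ravel(),v.ravel()])-P0)@RP*1e3
m=(P[:,0]>-108)&(P[:,0]<-12)&(abs(P[:,1])<75)&(abs(P[:,2]-88)<10);q=P[m]
A=np.c_[q[:,:2],np.ones(len(q))]
for _ in range(4):
  s=np.linalg.lstsq(A,q[:,2],rcond=None)[0];r=abs(A@s-q[:,2]);k=r<2.5;A=A[k];q=q[k]
print(len(q),'slope x,y',s[:2],'z at -65',s@[-65,0,1])
"
```

```text
[0.4798 0.2324 0.088 ] [-65.9  44.1  88. ]
[0.565  0.2519 0.088 ] [-66.  -43.2  88. ]
[0.4817 0.2337 0.1055]
[0.5635 0.2526 0.1055]
1019 slope x,y [0.01721252 0.002648  ] z at -65 86.46568679362096
```

Call:
send_rows(fingers=[0.78, 0.78, 0.78, 0.78, 0.78, 0.78, 0.78, 0.78, 0.78, 0.78], dp=[[-4, -6, -10], [-8, -12, -30], [-10, -18, -50], [-10, -18, -70], [-10, -18, -90], [-10, -18, -110], [-10, -18, -125], [-10, -18, -140], [-10, -18, -145], [-10, -18, -145]], turn=[[0, 0, 0.1], [0, 0, 0.22], [0, 0, 0.34], [0, 0, 0.46], [0, 0, 0.58], [0, 0, 0.695], [0, 0, 0.695], [0, 0, 0.695], [0, 0, 0.695], [0, 0, 0.695]])

```text
time_s: 22.93
position: [0.5212, 0.0832, 0.085]
tcp_rot: [[-0.002, -0.214, 0.977], [-0.001, 0.977, 0.214], [-1.0, -0.001, -0.002]]
force: [0.4, -1.2, 0.8]
opening: 0.781
```

```bash
python3 st.py; python3 -c "
from h import *
w=snap('wrist','m_w'); c=snap('scene'); cv2.imwrite('pics/m_s.png',cv2.resize(c['img'][130:270,290:450],None,fx=5,fy=4.2,interpolation=cv2.INTER_CUBIC))
print(proj(w,[(.522,.0815,.024),(.522,.0815,.048),(.627,.0395,.024)]).round(0))
"
```

```text
t 22.9333 p [521.2  83.2  85. ] x [-0.002 -0.001 -1.   ] z [ 0.977  0.214 -0.002] yawz 12.38 F [ 0.39 -1.23  0.85] q [-3.000e+00  3.270e+01  1.019e+02 -1.000e-01  4.550e+01 -1.530e+01] op 0.781
[[314. 208.   1.]
 [315. 217.   1.]
 [410. 269.   1.]]
```

View pics/m_w.png

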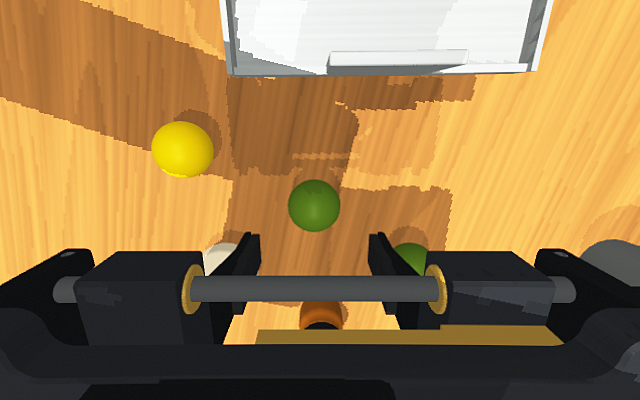

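View pics/m_s.png

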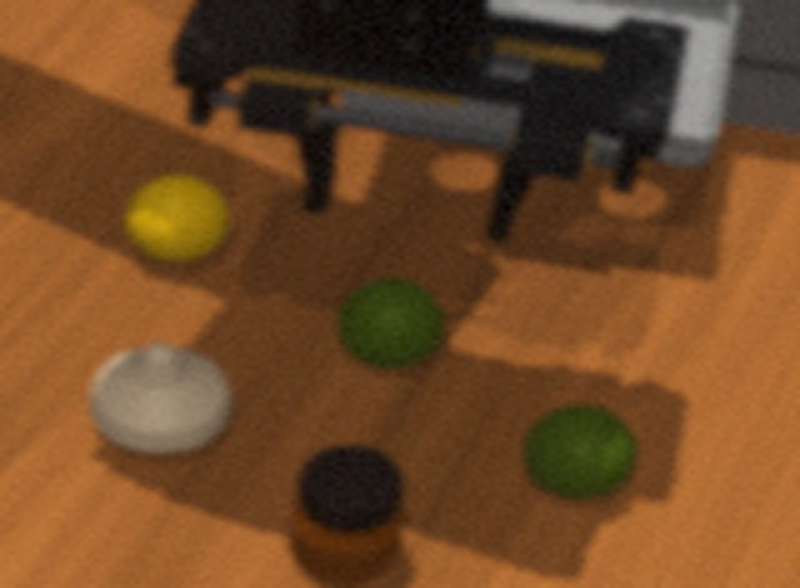

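Call:
send_rows(fingers=[0.78, 0.78, 0.78, 0.78, 0.78, 0.78, 0.78, 0.78], dp=[[1, -1.5, -15], [1, -1.5, -30], [1, -1.5, -45], [1, -1.5, -60], [1, -1.5, -72], [1, -1.5, -80], [1, -1.5, -88], [1, -1.5, -91]], turn=[[0, 0, 0.01], [0, 0, 0.01], [0, 0, 0.01], [0, 0, 0.01], [0, 0, 0.01], [0, 0, 0.01], [0, 0, 0.01], [0, 0, 0.01]])

```text
time_s: 23.7
position: [0.5239, 0.0815, -0.0046]
tcp_rot: [[0.002, -0.224, 0.974], [-0.002, 0.974, 0.224], [-1.0, -0.002, 0.002]]
force: [-0.5, -0.3, 0.1]
opening: 0.78
```

```bash
python3 st.py; python3 -c "
from h import *
w=snap('wrist','n_w'); c=snap('scene'); cv2.imwrite('pics/n_s.png',cv2.resize(c['img'][130:270,290:450],None,fx=5,fy=4.2,interpolation=cv2.INTER_CUBIC))
"
```

```text
t 23.7 p [523.9  81.5  -4.6] x [ 0.002 -0.002 -1.   ] z [0.974 0.224 0.002] yawz 12.97 F [-0.49 -0.32  0.09] q [ -3.2  41.9 104.   -0.2  33.9 -16. ] op 0.78
```

View pics/n_w.png

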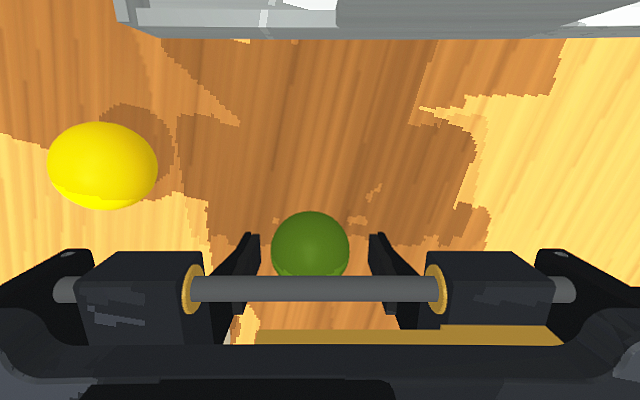

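View pics/n_s.png

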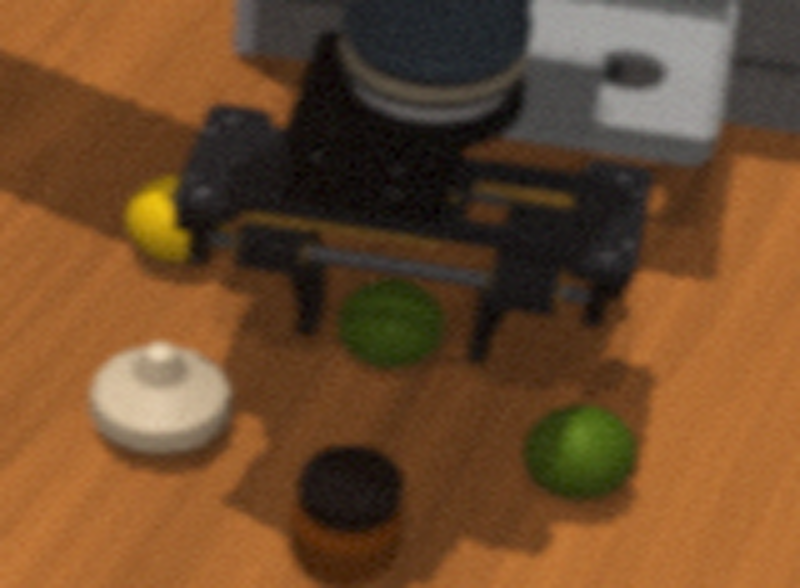

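Call:
send_rows(fingers=[0.5, 0.4, 0.3, 0.3, 0.3, 0.3, 0.3, 0.3, 0.3], dp=[[-1, 0, -2], [-1, 0, -2], [-1, 0, -2], [-1, 0, -2], [-1, 0, -2], [-1, 0, -2], [-1, 0, -2], [-1, 0, -2], [-1, 0, -2]], turn=[[0, 0, 0], [0, 0, 0], [0, 0, 0], [0, 0, 0], [0, 0, 0], [0, 0, 0], [0, 0, 0], [0, 0, 0], [0, 0, 0]])

```text
time_s: 24.55
position: [0.5229, 0.0815, -0.0062]
tcp_rot: [[0.002, -0.225, 0.974], [-0.002, 0.974, 0.225], [-1.0, -0.002, 0.002]]
force: [-0.6, 0.1, 3.5]
opening: 0.537
```

```bash
python3 st.py
```

```text
t 24.55 p [522.9  81.5  -6.2] x [ 0.002 -0.002 -1.   ] z [0.974 0.225 0.002] yawz 12.98 F [-0.57  0.14  3.47] q [ -3.2  42.1 104.2  -0.2  33.6 -16. ] op 0.537
```

Call:
send_rows(fingers=[0.3, 0.3, 0.3, 0.3, 0.3, 0.3, 0.3, 0.3], dp=[[0, 0, 4], [0, 0, 12], [0, 0, 25], [0, 0, 40], [0, 0, 60], [0, 0, 80], [0, 0, 100], [0, 0, 110]], turn=[[0, 0, 0], [0, 0, 0], [0, 0, 0], [0, 0, 0], [0, 0, 0], [0, 0, 0], [0, 0, 0], [0, 0, 0]])

```text
time_s: 25.22
position: [0.524, 0.0815, 0.1064]
tcp_rot: [[0.006, -0.225, 0.974], [-0.002, 0.974, 0.225], [-1.0, -0.003, 0.005]]
force: [0.3, -0.6, -0.6]
opening: 0.531
```

```bash
python3 st.py; python3 -c "
from h import *
w=snap('wrist','o_w')"
```

```text
t 25.2167 p [524.   81.5 106.4] x [ 0.006 -0.002 -1.   ] z [0.974 0.225 0.005] yawz 12.99 F [ 0.32 -0.65 -0.57] q [-3.20e+00  3.07e+01  1.01e+02 -1.00e-01  4.80e+01 -1.61e+01] op 0.531
```

View pics/o_w.png

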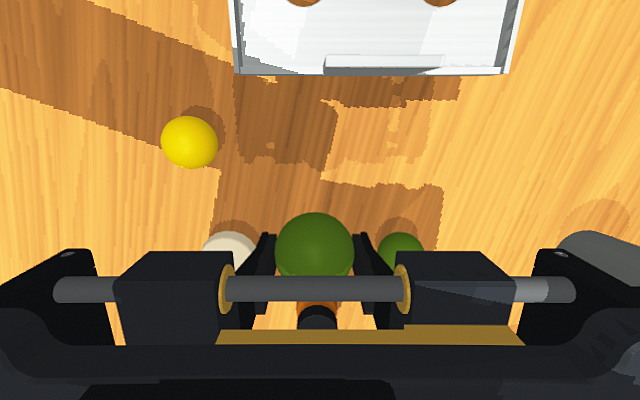

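Call:
send_rows(fingers=[0.3, 0.3, 0.3, 0.3, 0.3, 0.3, 0.3, 0.3, 0.3, 0.3], dp=[[0, 0, 15], [-2, 8, 40], [-8, 28, 60], [-14, 48, 65], [-20, 70, 65], [-26, 92, 65], [-32, 114, 65], [-38, 134, 65], [-43, 151, 65], [-43, 151, 65]], turn=[[0, 0, 0], [0, 0, 0], [0, 0, 0], [0, 0, 0], [0, 0, 0], [0, 0, 0], [0, 0, 0], [0, 0, 0], [0, 0, 0], [0, 0, 0]])

```text
time_s: 26.1
position: [0.4799, 0.235, 0.1715]
tcp_rot: [[0.006, -0.228, 0.974], [-0.001, 0.974, 0.228], [-1.0, -0.003, 0.006]]
force: [-0.3, -0.9, -0.9]
opening: 0.539
```

```bash
python3 st.py; python3 -c "
from pl import *
s=bot.read_state();print((RP.T@(np.array(s['position'])-P0)*1e3).round(1))
w=snap('wrist','p_w');c=snap('scene'); cv2.imwrite('pics/p_s.png',cv2.resize(c['img'][30:180,330:490],None,fx=4,fy=4,interpolation=cv2.INTER_CUBIC))"
```

```text
t 26.1 p [479.9 235.  171.5] x [ 0.006 -0.001 -1.   ] z [0.974 0.228 0.006] yawz 13.17 F [-0.34 -0.94 -0.9 ] q [14.2 25.3 97.1 -0.2 57.3  1.1] op 0.539
[-63.4  43.5 171.5]
```

View pics/p_w.png

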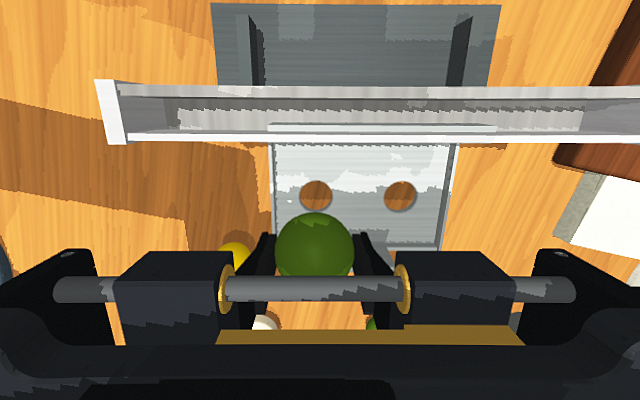

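View pics/p_s.png

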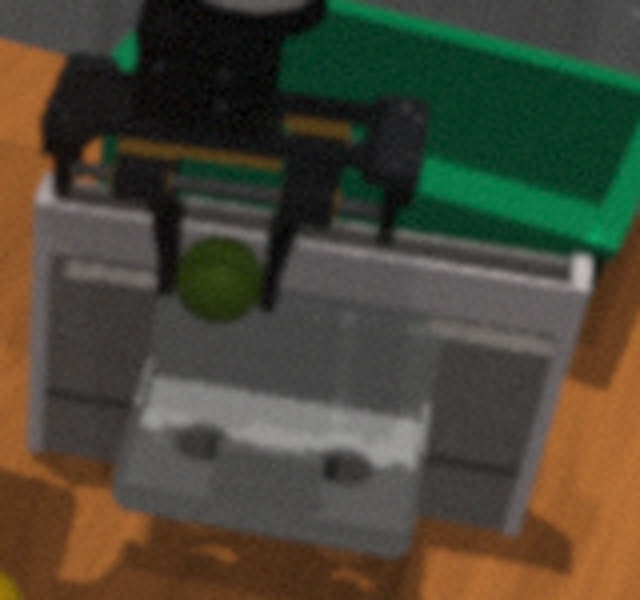

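```bash
python3 -c "
from pl import *
s=bot.read_state();print((RP.T@(np.array(s['position'])-P0)*1e3).round(1), np.array(s['position']).round(4))
w=snap('wrist')
Q=onplane(w,[(316,195.5),(400,196)],.0865);print(Q.round(4),((Q-P0)@RP*1e3).round(1))
c=(cv2.inRange(w['img'],(0,0,0),(255,255,255)))
d=onplane(w,[(315,250)],.2016);print('lime approx',d)"
```

```text
[-66.   42.8 171.6] [0.4812 0.2326 0.1716]
[[0.4833 0.2353 0.0865]
 [0.5644 0.2533 0.0865]] [[-63.9  40.1  86.5]
 [-64.6 -43.   86.5]]
lime approx [[0.48079051 0.23617717 0.2016    ]]
```

Call:
send_rows(fingers=[0.3, 0.3, 0.3, 0.3, 0.3, 0.3, 0.3, 0.3, 0.3, 0.3], dp=[[0.5, 1.2, -12], [0.5, 1.2, -26], [0.5, 1.2, -40], [0.5, 1.2, -54], [0.5, 1.2, -66], [0.5, 1.2, -76], [0.5, 1.2, -82], [0.5, 1.2, -87], [0.5, 1.2, -90], [0.5, 1.2, -90]], turn=[[0, 0, 0], [0, 0, 0], [0, 0, 0], [0, 0, 0], [0, 0, 0], [0, 0, 0], [0, 0, 0], [0, 0, 0], [0, 0, 0], [0, 0, 0]])

```text
time_s: 27.08
position: [0.4821, 0.233, 0.0814]
tcp_rot: [[0.007, -0.225, 0.974], [-0.003, 0.974, 0.225], [-1.0, -0.004, 0.006]]
force: [0.3, -0.6, -0.2]
opening: 0.54
```

```bash
python3 st.py; python3 -c "
from pl import *
s=bot.read_state();print((RP.T@(np.array(s['position'])-P0)*1e3).round(1))
w=snap('wrist','q_w');c=snap('scene'); cv2.imwrite('pics/q_s.png',cv2.resize(c['img'][30:180,330:490],None,fx=4,fy=4,interpolation=cv2.INTER_CUBIC))"
```

```text
t 27.0833 p [482.1 233.   81.4] x [ 0.007 -0.003 -1.   ] z [0.974 0.225 0.006] yawz 13.01 F [ 0.32 -0.62 -0.21] q [ 14.   33.3 101.2  -0.4  45.1   1.2] op 0.54
[-65.8  41.8  81.4]
```

View pics/q_w.png

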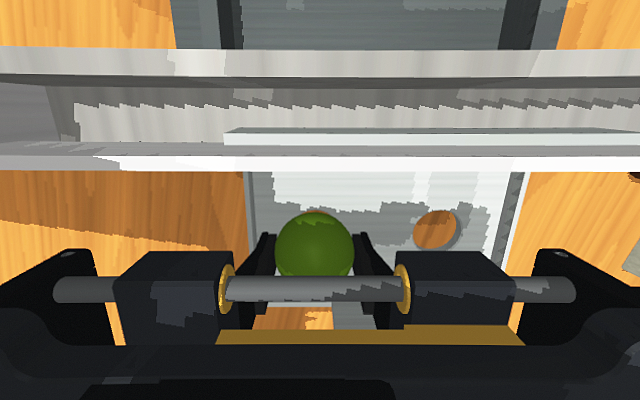

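View pics/q_s.png

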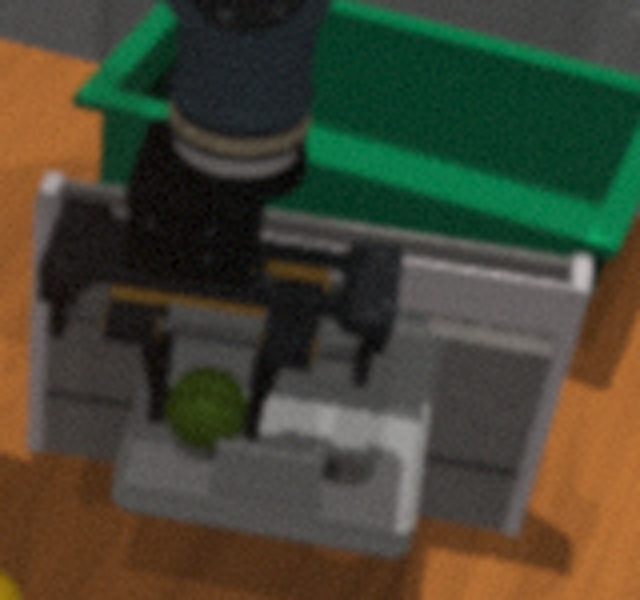

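Call:
send_rows(fingers=[0.3, 0.3, 0.3, 0.54, 0.56, 0.58, 0.6, 0.62, 0.62], dp=[[0, 0.3, -2], [0, 0.5, -4], [0, 0.5, -4], [0, 0.5, -4], [0, 0.5, -4], [0, 0.5, -4], [0, 0.5, -4], [0, 0.5, -4], [0, 0.5, -4]], turn=[[0, 0, 0], [0, 0, 0], [0, 0, 0], [0, 0, 0], [0, 0, 0], [0, 0, 0], [0, 0, 0], [0, 0, 0], [0, 0, 0]])

```text
time_s: 27.93
position: [0.4825, 0.2338, 0.0782]
tcp_rot: [[0.008, -0.225, 0.974], [-0.003, 0.974, 0.225], [-1.0, -0.004, 0.008]]
force: [0.8, -0.4, -0.5]
opening: 0.608
```

```bash
python3 st.py; python3 -c "
from pl import *
w=snap('wrist','r_w');c=snap('scene'); cv2.imwrite('pics/r_s.png',cv2.resize(c['img'][30:180,330:490],None,fx=4,fy=4,interpolation=cv2.INTER_CUBIC))"
```

```text
t 27.9333 p [482.5 233.8  78.2] x [ 0.008 -0.003 -1.   ] z [0.974 0.225 0.008] yawz 13.03 F [ 0.76 -0.44 -0.47] q [ 14.1  33.7 101.3  -0.4  44.6   1.3] op 0.608
```

View pics/r_w.png

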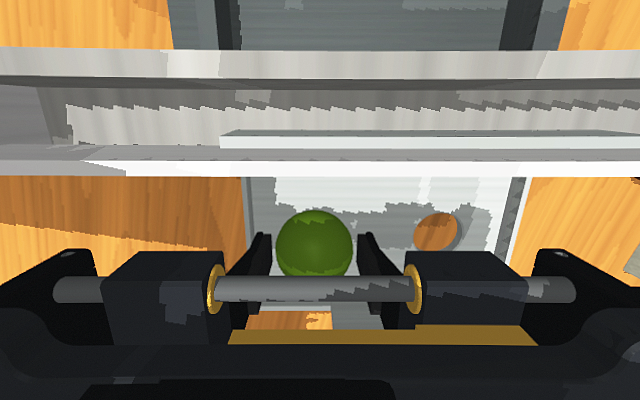

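Lime released over the +y dimple; rising and heading to the second green lime.

Call:
send_rows(fingers=[0.62, 0.62, 0.62, 0.62, 0.62, 0.62, 0.65, 0.7, 0.78, 0.78], dp=[[0, 0, 6], [0, 0, 16], [0, 0, 30], [0, 0, 48], [0, 0, 68], [0, 0, 88], [4, -10, 98], [14, -28, 100], [26, -48, 100], [38, -68, 100]], turn=[[0, 0, 0], [0, 0, 0], [0, 0, 0], [0, 0, 0], [0, 0, 0], [0, 0, 0], [0, 0, 0], [0, 0, 0], [0, 0, 0], [0, 0, 0]])

```text
time_s: 28.87
position: [0.5211, 0.1647, 0.1792]
tcp_rot: [[0.01, -0.226, 0.974], [-0.003, 0.974, 0.226], [-1.0, -0.005, 0.009]]
force: [0.3, 0.6, 0.6]
opening: 0.749
```

```bash
python3 st.py; python3 -c "
from pl import *
w=snap('wrist','t_w');c=snap('scene','t_s0'); cv2.imwrite('pics/t_s.png',cv2.resize(c['img'][60:260,330:490],None,fx=4,fy=3,interpolation=cv2.INTER_CUBIC))"
```

```text
t 28.8667 p [521.1 164.7 179.2] x [ 0.01  -0.003 -1.   ] z [0.974 0.226 0.009] yawz 13.09 F [0.25 0.59 0.57] q [ 6.  25.5 95.1 -0.3 58.8 -7. ] op 0.749
```

View pics/t_s.png

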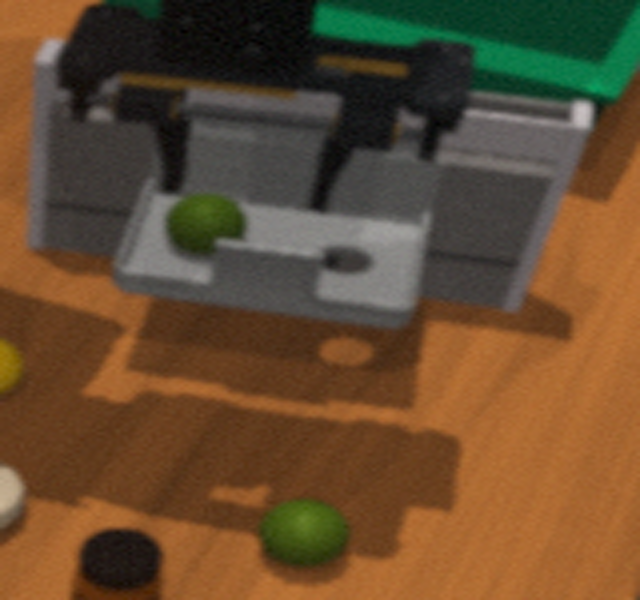

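View pics/t_w.png

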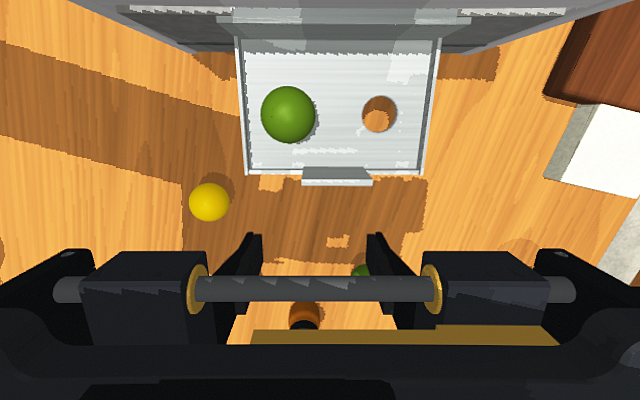

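Call:
send_rows(fingers=[0.78, 0.78, 0.78, 0.78, 0.78, 0.78, 0.78, 0.78, 0.78, 0.78], dp=[[12, -15, 0], [28, -34, 0], [45, -54, -5], [62, -74, -15], [78, -94, -30], [92, -112, -50], [102, -124, -70], [106, -125, -85], [106, -125, -94], [106, -125, -94]], turn=[[0, 0, 0], [0, 0.005, 0], [0, 0.01, 0], [0, 0.01, 0], [0, 0.01, 0], [0, 0.01, 0], [0, 0.01, 0], [0, 0.01, 0], [0, 0.01, 0], [0, 0.01, 0]])

```text
time_s: 29.8
position: [0.6264, 0.0387, 0.0824]
tcp_rot: [[-0.005, -0.222, 0.975], [-0.002, 0.975, 0.222], [-1.0, -0.001, -0.005]]
force: [0.0, 0.1, -0.8]
opening: 0.782
```

```bash
python3 st.py; python3 -c "
from h import *
w=snap('wrist','u_w');print(proj(w,[(.627,.0395,.024)]))
hsv=cv2.cvtColor(w['img'],cv2.COLOR_BGR2HSV)
m=cv2.inRange(hsv,(30,110,30),(60,255,220)); n,l,st,ce=cv2.connectedComponentsWithStats(m)
for i in range(1,n):
    if 200<st[i,4]: print(ce[i].round(1),st[i,4],st[i],onplane(w,ce[i],.024).round(4))
"; python3 st.py
```

```text
t 29.8 p [626.4  38.7  82.4] x [-0.005 -0.002 -1.   ] z [ 0.975  0.222 -0.005] yawz 12.83 F [ 0.01  0.08 -0.75] q [ -6.6  38.8  87.   -0.2  54.4 -19.3] op 0.782
[[315.08579439 206.07733863   1.        ]]
[314.7 203.5] 2163 [ 289  178   52   52 2163] [[0.6261 0.0418 0.024 ]]
t 29.85 p [627.1  38.9  83.8] x [-0.003 -0.003 -1.   ] z [ 0.975  0.223 -0.003] yawz 12.87 F [ 0.22 -0.31 -0.54] q [ -6.5  38.7  87.   -0.2  54.4 -19.3] op 0.783
```

View pics/u_w.png

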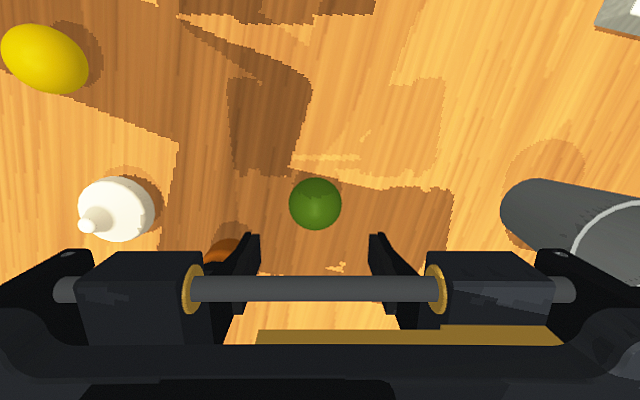

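Call:
send_rows(fingers=[0.78, 0.78, 0.78, 0.78, 0.78, 0.78, 0.78, 0.78, 0.78], dp=[[0, 1, -15], [0, 1, -30], [0, 1, -45], [0, 1, -60], [0, 1, -72], [0, 1, -80], [0, 1, -87], [0, 1, -90], [0, 1, -90]], turn=[[0, 0, 0], [0, 0, 0], [0, 0, 0], [0, 0, 0], [0, 0, 0], [0, 0, 0], [0, 0, 0], [0, 0, 0], [0, 0, 0]])

```text
time_s: 30.6
position: [0.6269, 0.0402, -0.0065]
tcp_rot: [[-0.003, -0.223, 0.975], [-0.003, 0.975, 0.223], [-1.0, -0.002, -0.004]]
force: [0.2, -0.3, 0.6]
opening: 0.78
```

Call:
send_rows(fingers=[0.5, 0.4, 0.3, 0.3, 0.3, 0.3, 0.3, 0.3, 0.3], dp=[[0, 0, 0], [0, 0, 0], [0, 0, 0], [0, 0, 0], [0, 0, 0], [0, 0, 0], [0, 0, 0], [0, 0, 0], [0, 0, 0]], turn=[[0, 0, 0], [0, 0, 0], [0, 0, 0], [0, 0, 0], [0, 0, 0], [0, 0, 0], [0, 0, 0], [0, 0, 0], [0, 0, 0]])

```text
time_s: 31.35
position: [0.6271, 0.0401, -0.0061]
tcp_rot: [[-0.003, -0.223, 0.975], [-0.003, 0.975, 0.223], [-1.0, -0.002, -0.003]]
force: [-0.6, -0.6, 2.5]
opening: 0.534
```

```bash
python3 st.py
```

```text
t 31.35 p [627.1  40.1  -6.1] x [-0.003 -0.003 -1.   ] z [ 0.975  0.223 -0.003] yawz 12.89 F [-0.63 -0.64  2.53] q [ -6.4  46.3  89.   -0.3  44.8 -19.1] op 0.534
```

Call:
send_rows(fingers=[0.3, 0.3, 0.3, 0.3, 0.3, 0.3, 0.3, 0.3, 0.3, 0.3], dp=[[0, 0, 4], [0, 0, 14], [0, 0, 32], [0, 0, 54], [0, 2, 78], [-2, 8, 102], [-6, 20, 126], [-12, 38, 148], [-18, 58, 166], [-23, 76, 178]], turn=[[0, 0, 0], [0, 0, 0], [0, 0, 0], [0, 0, 0], [0, 0, 0], [0, 0, 0], [0, 0, 0], [0, 0, 0], [0, 0, 0], [0, 0, 0]])

```text
time_s: 32.18
position: [0.6045, 0.117, 0.1748]
tcp_rot: [[0.001, -0.223, 0.975], [-0.002, 0.975, 0.223], [-1.0, -0.003, 0.0]]
force: [0.7, -0.3, -0.6]
opening: 0.538
```

```bash
python3 st.py
```

```text
t 32.1833 p [604.5 117.  174.8] x [ 0.001 -0.002 -1.   ] z [0.975 0.223 0.   ] yawz 12.86 F [ 0.67 -0.35 -0.62] q [  0.6  31.1  85.   -0.2  63.9 -12.2] op 0.538
```

Call:
send_rows(fingers=[0.3, 0.3, 0.3, 0.3, 0.3, 0.3, 0.3, 0.3, 0.3, 0.3], dp=[[-4, 14, 0], [-10, 34, 0], [-16, 54, 0], [-22, 74, 0], [-28, 94, 0], [-34, 114, 0], [-38, 128, 0], [-40, 135, 0], [-40, 135.5, 0], [-40, 135.5, 0]], turn=[[0, 0, 0], [0, 0, 0], [0, 0, 0], [0, 0, 0], [0, 0, 0], [0, 0, 0], [0, 0, 0], [0, 0, 0], [0, 0, 0], [0, 0, 0]])

```text
time_s: 33.02
position: [0.5645, 0.2523, 0.1746]
tcp_rot: [[0.0, -0.223, 0.975], [-0.003, 0.975, 0.223], [-1.0, -0.003, -0.0]]
force: [0.6, 0.3, -0.8]
opening: 0.539
```

```bash
python3 st.py; python3 -c "
from pl import *
s=bot.read_state();print((RP.T@(np.array(s['position'])-P0)*1e3).round(1))
w=snap('wrist','v_w')"; python3 st.py
```

```text
t 33.0167 p [564.5 252.3 174.6] x [ 0.    -0.003 -1.   ] z [ 0.975  0.223 -0.   ] yawz 12.9 F [ 0.56  0.33 -0.77] q [13.8 31.4 84.5 -0.2 64.1  1. ] op 0.539
[-65.5 -42.8 174.6]
t 33.0667 p [564.7 251.8 174.6] x [ 0.001 -0.003 -1.   ] z [ 0.975  0.222 -0.   ] yawz 12.85 F [-0.43 -0.8  -0.46] q [13.8 31.4 84.5 -0.2 64.1  1. ] op 0.535
```

View pics/v_w.png

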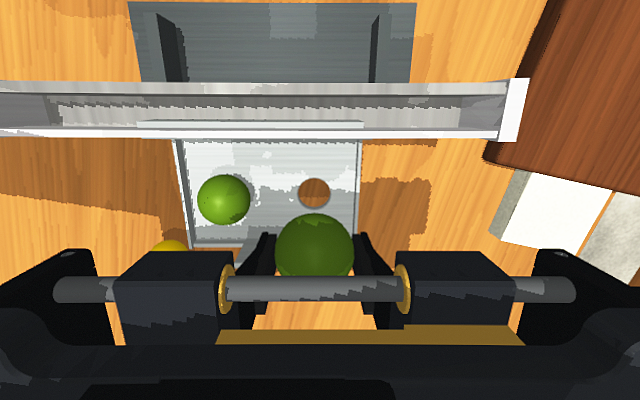

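Call:
send_rows(fingers=[0.3, 0.3, 0.3, 0.3, 0.3, 0.3, 0.3, 0.3, 0.3, 0.3], dp=[[0, 0.8, -14], [0, 0.8, -28], [0, 0.8, -42], [0, 0.8, -56], [0, 0.8, -68], [0, 0.8, -78], [0, 0.8, -86], [0, 0.8, -92], [0, 0.8, -96], [0, 0.8, -96]], turn=[[0, 0, 0], [0, 0, 0], [0, 0, 0], [0, 0, 0], [0, 0, 0], [0, 0, 0], [0, 0, 0], [0, 0, 0], [0, 0, 0], [0, 0, 0]])

```text
time_s: 33.9
position: [0.5644, 0.2524, 0.0779]
tcp_rot: [[-0.001, -0.222, 0.975], [-0.003, 0.975, 0.222], [-1.0, -0.003, -0.001]]
force: [1.0, -0.4, -0.7]
opening: 0.54
```

```bash
python3 st.py; python3 -c "
from pl import *
s=bot.read_state();print((RP.T@(np.array(s['position'])-P0)*1e3).round(1))
w=snap('wrist','x_w')"
```

```text
t 33.9 p [564.4 252.4  77.9] x [-0.001 -0.003 -1.   ] z [ 0.975  0.222 -0.001] yawz 12.85 F [ 0.99 -0.36 -0.69] q [13.9 38.6 88.8 -0.2 52.8  1.1] op 0.54
[-65.4 -42.8  77.9]
```

View pics/x_w.png

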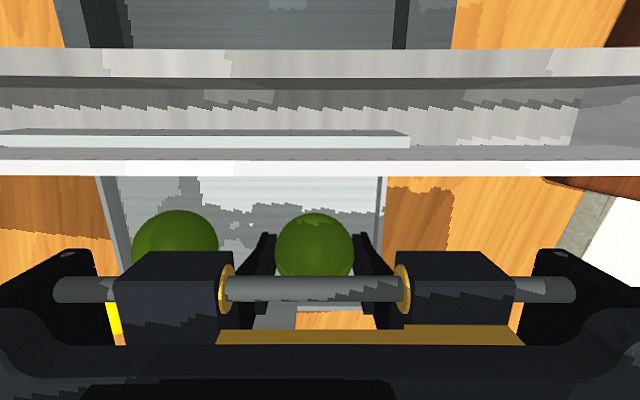

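Release and rise.

Call:
send_rows(fingers=[0.54, 0.56, 0.58, 0.6, 0.61, 0.61, 0.61], dp=[[0, 0, 0], [0, 0, 0], [0, 0, 0], [0, 0, 0], [0, 0, 0], [0, 0, 0], [0, 0, 0]], turn=[[0, 0, 0], [0, 0, 0], [0, 0, 0], [0, 0, 0], [0, 0, 0], [0, 0, 0], [0, 0, 0]])

```text
time_s: 34.53
position: [0.5649, 0.2526, 0.0787]
tcp_rot: [[0.001, -0.223, 0.975], [-0.003, 0.975, 0.223], [-1.0, -0.003, 0.0]]
force: [0.0, -0.4, 1.0]
opening: 0.608
```

Call:
send_rows(fingers=[0.61, 0.61, 0.61, 0.61, 0.61, 0.61, 0.61, 0.61, 0.61, 0.61], dp=[[0, 0, 6], [0, 0, 16], [0, 0, 30], [0, 0, 48], [0, 0, 68], [0, 0, 88], [0, -10, 108], [0, -28, 120], [0, -48, 130], [0, -68, 130]], turn=[[0, 0, 0], [0, 0, 0], [0, 0, 0], [0, 0, 0], [0, 0, 0], [0, 0, 0], [0, 0, 0], [0, 0, 0], [0, 0, 0], [0, 0, 0]])

```text
time_s: 35.37
position: [0.5667, 0.1845, 0.2125]
tcp_rot: [[0.007, -0.224, 0.975], [-0.002, 0.975, 0.224], [-1.0, -0.004, 0.007]]
force: [1.0, -0.4, -0.5]
opening: 0.613
```

Call:
send_rows(fingers=[0.61, 0.61, 0.61], dp=[[0, 0, 0], [0, 0, 0], [0, 0, 0]], turn=[[0, 0, 0], [0, 0, 0], [0, 0, 0]])

```text
time_s: 35.62
position: [0.5669, 0.185, 0.2134]
tcp_rot: [[0.009, -0.223, 0.975], [-0.001, 0.975, 0.223], [-1.0, -0.003, 0.008]]
force: [0.2, 0.1, 0.1]
opening: 0.614
```

```bash
python3 st.py; python3 -c "
from pl import *
w=snap('wrist','y_w');c=snap('scene'); cv2.imwrite('pics/y_s.png',cv2.resize(c['img'][60:260,330:490],None,fx=4,fy=3,interpolation=cv2.INTER_CUBIC))
for nm,k in(('W',w),('S',c)):
    hsv=cv2.cvtColor(k['img'],cv2.COLOR_BGR2HSV)
    m=cv2.inRange(hsv,(30,110,30),(60,255,220)); n,l,st,ce=cv2.connectedComponentsWithStats(m)
    for i in range(1,n):
        if 100<st[i,4]<4000: P=onplane(k,ce[i],.105)[0]; print(nm,ce[i].round(1),st[i],((P-P0)@RP*1e3).round(1))
u,v=np.meshgrid(np.arange(355,440),np.arange(110,175));P=(pts(c,np.c_[u.ravel(),v.ravel()])-P0)@RP*1e3
m=(P[:,0]>-108)&(P[:,0]<-12)&(abs(P[:,1])<75)&(abs(P[:,2]-88)<8);q=P[m]
A=np.c_[q[:,:2],np.ones(len(q))]
for _ in range(4):
  s=np.linalg.lstsq(A,q[:,2],rcond=None)[0];r=abs(A@s-q[:,2]);k=r<2.5;A=A[k];q=q[k]
print(len(q),'slope',s[:2],'z',s@[-65,0,1])
"
```

```text
t 35.6167 p [566.9 185.  213.4] x [ 0.009 -0.001 -1.   ] z [0.975 0.223 0.008] yawz 12.9 F [0.16 0.09 0.06] q [ 7.4 27.  85.9 -0.2 66.7 -5.4] op 0.614
W [240.4 123.7] [ 216   99   50   50 1890] [-62.   41.3 105. ]
W [325.5 124. ] [ 302  100   48   49 1799] [-62.5 -42.8 105. ]
S [380.7 133.3] [372 125  19  19 256] [-62.7  42.2 105. ]
S [417.2 139.9] [408 131  19  20 270] [-64.2 -43.3 105. ]
655 slope [0.01416113 0.00263458] z 86.54873825662688
```

View pics/y_s.png

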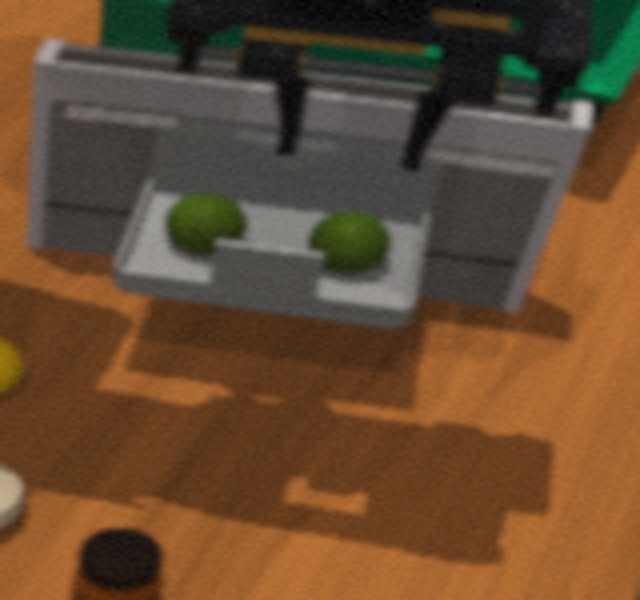

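View pics/y_w.png

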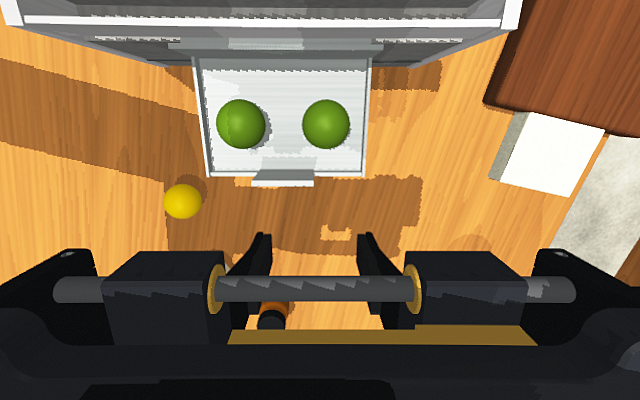

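Both limes lie in the dimples: the measured centres (−62.5, +42) and (−63, −43) are within about 3 mm of the expected (−65, ±42). The tray is still level (floor slope about 0.015) and the arm touches nothing. Handing in.

```bash
python3 -c "
from rig import bot
print(bot.hand_in())"
```

```text
the job is handed in; nothing more can be done
None
```

The tray hangs home on the panel, both green limes sit in its dimples, and I handed the job in at about 36 s of the 72 s allowed. No verdict was reported. I hooked the tray in tilted at about 0.68 rad, let it go resting on the roller at about 0.2 rad, and pressed it home. I then placed one lime in each dimple. The garlic, the jar and the look-alikes were not touched.

**Last checks:**
- **Tray:** it stayed level, with a floor slope of about 0.015 and the dimples centred on the panel's middle to about 1 mm. It took a 9 N press on the tab without moving further. I did not see the bead behind the roller directly; the tab's height, 132–133 mm, matched home.
- **Limes:** their centres measured within about 3 mm of the dimple points, in two camera views. The wrist force read about 0 N once I had backed away.

**What went wrong or disagreed:**
- **First grasp:** it slipped, and the tray slid about 19 mm along the table before I measured it again and gripped it deeper.
- **Finger length:** the real finger ends sit about 21 mm behind the reported TCP, not at it as the text says. This became clear when I pressed the tab. It probably explains the slip, and I allowed for it in the later moves.

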